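# Fetch the electrode from the back of the storage rail

## Robot

A 7-joint arm with a two-finger parallel gripper is mounted at the origin on a cart in front of the work surface, level with it; the furniture and walls round the work are solid. World frame = base frame: x ahead of the robot, y to its left, z up, the work surface at z = 0. Lengths are in m, angles in rad, forces in N, time in s.
With the tool pointing down it reaches from about 0.35 to 0.9 m from the base axis. Payload 7.2 kg.
Tool frame: the origin (TCP) lies at the very end of the fingers, on their centre line; the grasp point (between the pads) lies 19 mm behind it; z points along the fingers, y is the direction in which the jaws open and shut (so a half turn about z gives the same grasp; the last joint's range is limited). The gripper opens to 85 mm and grips with 20 to 120 N. Pads are 22 mm wide; open, the fingers measure 114 mm over their backs; the gripper's body (76 mm by 85 mm) begins 54 mm behind the grasp point. The pads swing forward as they close: fully open they stand 13 mm farther back than shut.
Start: joints at [1.13, 0.411, -0.013, 1.596, 0.006, 1.134, -0.082], TCP at [0.228, -0.582, 0.231] pointing down, gripper open.
Joint ranges: [-2.95, 2.95], [-0.29, 1.99], [-1.47, 1.44], [0.14, 2.54], [-1.03, 4.17], [0.13, 1.85], [-2.86, 2.86]. Speed limits (rad/s): [2.39, 2.39, 3.01, 3.01, 3.14, 3.14, 3.14].

## Interface

Orientations are given as a unit quaternion [x, y, z, w].
In Python, from rig import robot gives the robot as it stands. The module is installed in compiled form; this text tells all that it offers.
- The arm moves only by the tool send_rows, never from a script. Its argument "moves" is one flat list of numbers, 7 for each row, row after row: the turn, a rotation vector about the world's x, y, z in rad, then the shift along the world's x, y, z in m, then the closure, from 0 (fully open) to 1 (shut). In form: [ax, ay, az, x, y, z, fingers, ax, ay, az, x, y, z, fingers, ...]. A call has 1 to 12 rows; each row shifts and turns the commanded pose from where the row before left it; what a row does not reach is not made up. A row lasts 1/10 s, in which the tool goes at most 50 mm and 8.59 degrees, less where a joint would pass 70% of its speed; a pose out of reach is approached as far as the arm can. A call with a gripper value outside its range is refused whole. The fingers move at their own pace and stop on an object; "grip_force" is the grip in N (left out, the last holds). Time passes only in rows, so rows that do not move let the fingers close. It gives the time, the measured TCP pose, the force and the opening at its end, in the units of the state.
- robot.observe(): the state, without advancing time (a new reading comes with each control period).
- robot.grab_frame(name): name is "side" or "top" or "wrist"; returns the picture (400x640x3 uint8, red, green, blue); there is no depth.
- robot.camera_params(name): a dict with "K" (3x3 intrinsics, pixels), "T" (4x4, takes a point from camera to world coordinates). Camera axes: x right, y up, looking along -z (the intrinsics and any distortion apply to the point x, -y, -z); pixel columns grow to the right and rows downward; lengths in m; the calibration is good to about 2 mm. A picture is of the moment at which its call begins: read the wrist's pose just before it. camera_params takes no time and is no camera call; for the wrist camera it gives the pose at the moment of the call.
- robot.job_done(): hands the job in, once; it reports no verdict.
The state is a dict: "time_s": time; "joint_positions": joint angles; "qvel": joint speeds; "joint_efforts": joint torques, N m; "tool_pos": TCP position; "ee_rot": TCP orientation; "ft_force": force on the tool from outside, world axes, zero at the start; "torque": the same for the moment, N m; "width": opening from 0.0 (shut) to 1.0 (fully open).
Only numpy, scipy, OpenCV 4.12 (cv2) and the standard library are available. Lean on these libraries where they do the work, as an engineer would, in place of code of your own. Each camera call takes 0.05 s, during which the arm holds its last target.

## Task

The graphite electrode with upright fins is wanted for measuring, but it stands at the back of the slotted storage rail, held down by the rail's lips and shut in by two others. Slide those two out through the rail's open front end and stand them in the blue side tray, then bring the finned one out the same way and seat it fully in the square pocket of the steel measuring nest. Finally slide the other two back into the rail, each to the very station where it stood at the start, leaving the rear station empty.

Things in the scene. Friction and masses are not known exactly. Their poses are not given: they have to be found in the camera images.
- fin_electrode: Wanted electrode: square steel holder 38 x 38 x 14 mm, on it centred a dark graphite block 26 x 26 mm (from 14 to 26 mm above the underside), above that thin upright fins; 48 mm high, 0.09 to 0.22 kg. Origin: centre of the underside, z up; at the start x along the rail, to its closed end. Grip across the 26 mm block, clear above the lips. Starts in the rear station.
- dome_electrode: Domed electrode: square steel holder 38 x 38 x 14 mm, on it centred a dark graphite block 26 x 26 mm (from 14 to 26 mm above the underside), above that a round 15 mm post with domed top; 56 mm high, 0.09 to 0.22 kg. Origin: centre of the underside, z up; at the start x along the rail, to its closed end. Grip across the 26 mm block, clear above the lips. Starts in the front or middle station.
- step_electrode: Stepped electrode: square steel holder 38 x 38 x 14 mm, on it centred a dark graphite block 26 x 26 mm (from 14 to 26 mm above the underside), above that an L-shaped step; 52 mm high, 0.09 to 0.22 kg. Origin: centre of the underside, z up; at the start x along the rail, to its closed end. Grip across the 26 mm block, clear above the lips. Starts in the front or middle station.
- storage_rail: Fixed aluminium T-slot rail 200 x 64 mm. Origin: centre of underside; x to the closed end, z up. Floor 8 mm up. From x = -51 mm on: channel 41 mm wide, 8 to 24 mm high, under steel lips (top 25.5 mm) that leave a 31 mm slot: electrodes slide along x but cannot be lifted. Stations, marked by lines on the lips, at x = -28 (front), 20, 68 mm (rear), y = 0; starts within 2 mm. End stop x = 92.
- rail_mouth (a point): Centre of the rail's open apron, on the floor: rail x = -75 mm, y = 0, 8 mm above the bench; axes as the rail's. The apron (rail x -100 to -51 mm) has no lips: an electrode with its origin here can be lifted off or set down. Flared cheeks, 24 mm above the bench, 41 mm apart at the channel and wider toward the apron, guide it in over the last 19 mm. Slide it held 1 mm off the floor.
- side_tray: Fixed shallow blue tray with black rubber liner, 150 x 84 mm, rim 11 mm high, walls 3 mm. Origin: centre of its underside; x along its length, z up. Liner top 5 mm above the underside; inside 144 x 78 mm. Two electrodes stand side by side in it, for instance at x = -35 and +35 mm, y = 0.
- measuring_nest: Fixed steel block 78 x 78 mm on a dark foot 100 x 100 x 6 mm; top 22 mm above the underside. Origin: centre of the underside; x, y square to its sides, z up. In the middle a square pocket 46 x 46 mm, 8 mm deep (floor 14 mm above the underside), 4 mm chamfer at the mouth. An electrode's holder fits in with 4 mm play a side, square to the pocket.
Things that resemble listed ones, but are neither listed nor needed, are in the scene too. What is shaped like the fin_electrode but orange or turquoise is not meant.

How it is judged:
By the outcome, as a careful person would: the job done as asked, in the order asked, and still so for the second after the job is handed in, with the robot touching nothing.
It also fails if it takes over 112 s, if anything falls off the work surface, if the arm or the gripper's body presses on something with over 40 N, if the wrist force passes 120 N, or if a joint passes its speed limit or range.

## Working session

There is one attempt and no reset: what is moved stays moved. The work goes in short steps, Python scripts to look and compute and a tool call to move; the robot and the scene stay as the last step left them, time stands still between calls to the robot, and variables do not carry over. Pictures are saved under pics/ and viewed, and the job is handed in when it is done.

Besides the shell and the picture viewer there is one more tool, called after "Call:" as a command line: name --argument value ..., lists and objects as JSON in quotes. send_rows: Moves the arm, as the interface text tells. Its arguments: {"type":"object","properties":{"moves":{"type":"array"},"grip_force":{"type":"number"}},"required":["moves"]}

```bash
mkdir -p pics
python3 - <<'E'
from rig import robot
import cv2,numpy as np
o=robot.observe();print(o)
for n in ["side","top","wrist"]:
    p=robot.camera_params(n);print(n,p)
    cv2.imwrite(f"pics/{n}0.png",robot.grab_frame(n)[:,:,::-1])
E
```

```text
{'time_s': 0.0, 'joint_positions': array([ 1.12979536,  0.41192642, -0.01274398,  1.5970776 ,  0.00558452,
        1.13429737, -0.08219734]), 'qvel': array([-4.83037008e-04,  1.28127446e-03,  4.15814546e-05,  1.26720668e-03,
       -5.47302139e-04, -1.84818883e-03,  9.06918212e-04]), 'joint_efforts': array([-6.36712939e-04, -6.00631428e+01,  6.81408104e-01, -2.99404603e+01,
        1.37142098e-02,  1.09007253e-02,  6.51501381e-06]), 'tool_pos': array([ 0.22743498, -0.58159576,  0.23042264]), 'ee_rot': array([ 9.82672676e-01,  1.85347544e-01, -2.00140307e-04, -8.12439304e-04]), 'ft_force': array([-0.59849663,  0.41017313, -0.08501781]), 'torque': array([-0.01752117,  0.02013504,  0.01497143]), 'width': 0.9980058519794752}
side {'K': array([[477.57325398,   0.        , 324.62823933],
       [  0.        , 477.57325398, 191.82126232],
       [  0.        ,   0.        ,   1.        ]]), 'T': array([[ 0.9936034 ,  0.06134609, -0.09481004,  0.45817544],
       [-0.11270325,  0.59141105, -0.79845535, -0.87513751],
       [ 0.00708959,  0.80403335,  0.59454194,  0.55820725],
       [ 0.    
[... 277 characters left out ...]
         4.79863961e-01],
       [-9.99981437e-01, -6.07615964e-03, -4.53901294e-04,
        -1.80917806e-01],
       [-7.65966608e-04,  5.14556133e-02,  9.98674989e-01,
         9.10567085e-01],
       [ 0.00000000e+00,  0.00000000e+00,  0.00000000e+00,
         1.00000000e+00]])}
wrist {'K': array([[292.31239357,   0.        , 320.42119987],
       [  0.        , 292.31239357, 199.60798198],
       [  0.        ,   0.        ,   1.        ]]), 'T': array([[ 0.36388027,  0.89998012,  0.24005611,  0.2890326 ],
       [-0.93144318,  0.35219023,  0.09151857, -0.55810422],
       [-0.00218053, -0.25690043,  0.96643542,  0.37332545],
       [ 0.        ,  0.        ,  0.        ,  1.        ]])}
```

View pics/top0.png

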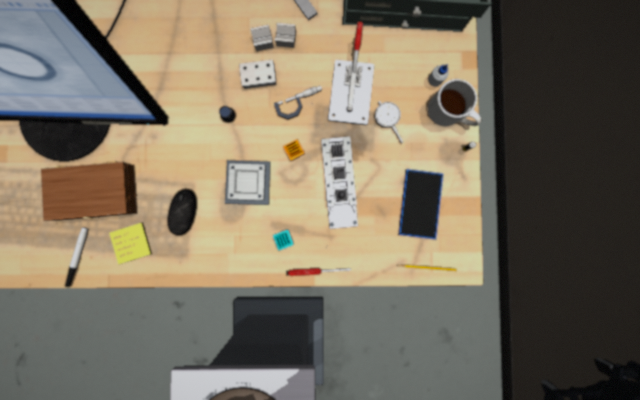

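View pics/side0.png

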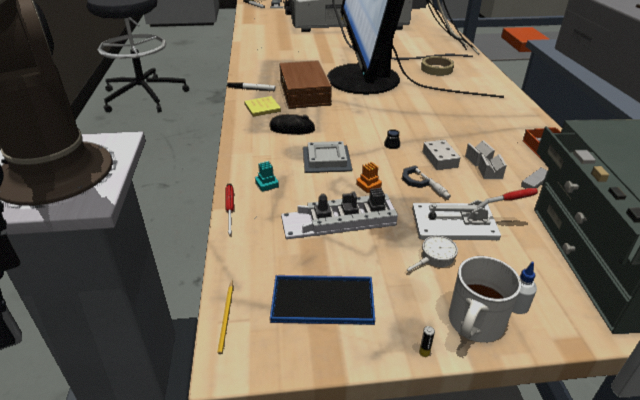

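View pics/wrist0.png

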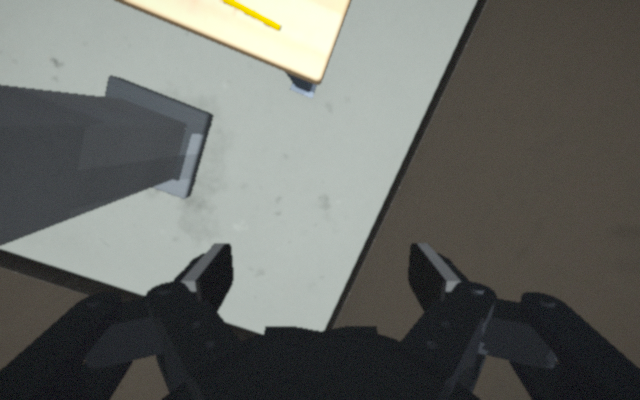

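Run:
```python
import cv2
t=cv2.imread("pics/top0.png");s=cv2.imread("pics/side0.png")
cv2.imwrite("pics/c1.png",cv2.resize(t[130:245,310:460],None,fx=5.2,fy=5.2,interpolation=cv2.INTER_CUBIC))
cv2.imwrite("pics/c2.png",cv2.resize(t[135:255,215:315],None,fx=5,fy=5,interpolation=cv2.INTER_CUBIC))
cv2.imwrite("pics/c3.png",cv2.resize(s[155:245,240:410],None,fx=4.7,fy=4.7,interpolation=cv2.INTER_CUBIC))
```

```text
(no output)
```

View pics/c1.png

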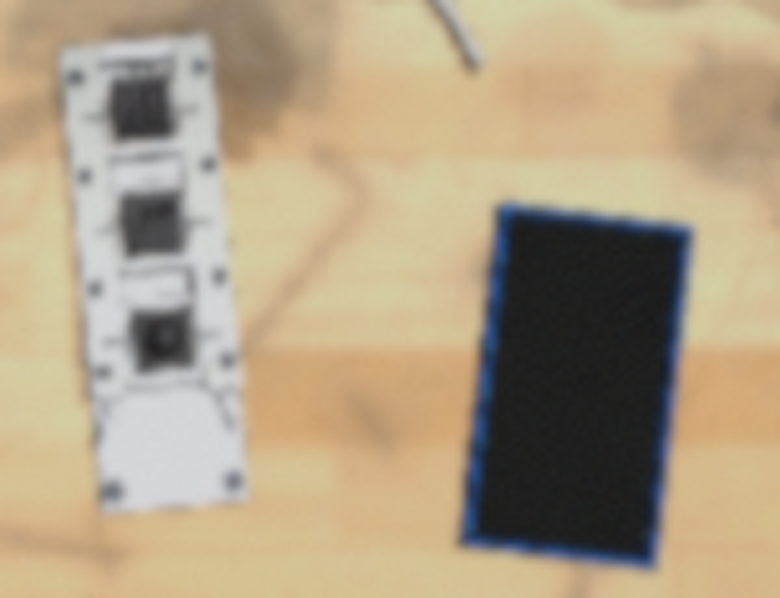

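View pics/c2.png

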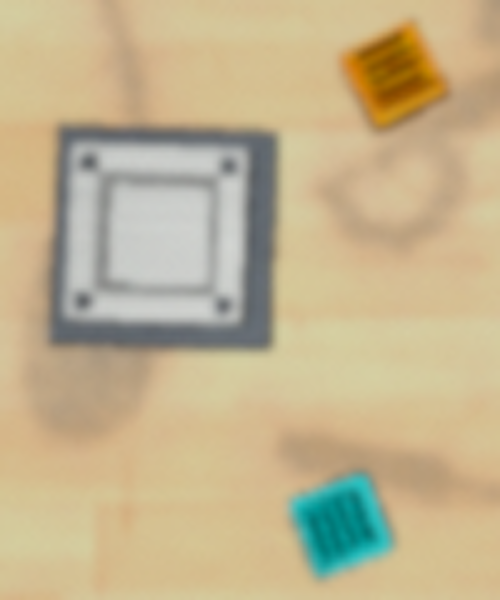

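View pics/c3.png

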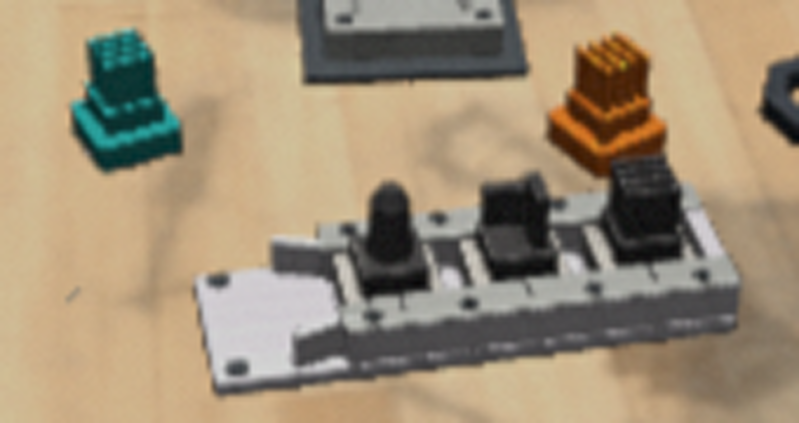

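```bash
cat > h.py <<'E'
from rig import robot
import numpy as np, cv2
from scipy.optimize import least_squares
from scipy.spatial.transform import Rotation as R
def proj(p,X):
    T=p["T"];Xc=(np.asarray(X,float)-T[:3,3])@T[:3,:3]
    q=np.stack([Xc[:,0],-Xc[:,1],-Xc[:,2]],1)@p["K"].T
    return q[:,:2]/q[:,2:]
def ray(p,uv,z):
    uv=np.atleast_2d(np.asarray(uv,float));d=np.c_[uv,np.ones(len(uv))]@np.linalg.inv(p["K"]).T
    d=d*[1,-1,-1]@p["T"][:3,:3].T;o=p["T"][:3,3]
    return o+d*((np.asarray(z)-o[2])/d[:,2])[:,None]
def fit(views,x0):
    """views: list of (p, local pts, uv); pose x,y,yaw"""
    def f(x):
        c,s=np.cos(x[2]),np.sin(x[2]);r=[]
        for p,L,uv in views:
            L=np.asarray(L,float);W=np.c_[x[0]+c*L[:,0]-s*L[:,1],x[1]+s*L[:,0]+c*L[:,1],L[:,2]]
            r.append((proj(p,W)-uv).ravel())
        return np.concatenate(r)
    s=least_squares(f,x0,loss="soft_l1");return s.x,f(s.x).reshape(-1,2)
E
python3 - <<'E'
from h import *
p=robot.camera_params("top")
def U(a,sc,o): return np.array(a,float)/sc+o-0.5+0.5/sc
c1=lambda a:U(a,5.2,[310,130]);c2=lambda a:U(a,5,[215,135])
np.set_printoptions(precision=4,suppress=True)
# rail: local x to closed; image up=+x ; right=-y
L=[[.1,.032,.0255],[.1,-.032,.0255],[-.1,.032,.008],[-.1,-.032,.008]]
print("rail",*fit([(p,L,c1([[61,45],[212,35],[103,512],[248,498]]))],[.5,-.2,0]))
L=[[.075,.042,.011],[.075,-.042,.011],[-.075,-.042,.011],[-.075,.042,.011]]
print("tray",*fit([(p,L,c1([[500,203],[692,230],[655,568],[460,545]]))],[.5,-.4,0]))
L=[[a*.05,b*.05,.006] for a,b in [(1,1),(1,-1),(-1,-1),(-1,1)]]+[[a*.039,b*.039,.022] for a,b in [(1,1),(1,-1),(-1,-1),(-1,1)]]
print("nest",*fit([(p,L,c2([[58,126],[277,132],[272,349],[50,343],[68,141],[249,149],[243,325],[61,318]]))],[.5,0,0]))
E
```

```text
rail [ 0.5605 -0.2172  0.079 ] [[ 0.1532  0.0368]
 [-0.1549 -0.4728]
 [-0.306   0.0748]
 [ 0.3078  0.3308]]
tray [ 0.5115 -0.3979 -0.1315] [[-0.0452 -0.3197]
 [ 0.2126 -0.8566]
 [-0.0846  0.7052]
 [-0.0776  0.3883]]
nest [ 0.5632 -0.0094 -0.0339] [[-0.1861 -0.4833]
 [ 0.1892 -0.4648]
 [-0.3504  0.3147]
 [-0.3761  0.2785]
 [ 0.819   0.5151]
 [-0.2868 -0.1162]
 [-0.3358 -0.2432]
 [ 0.812   0.1769]]
```

Call:
send_rows --moves '[0,0,-0.049,0.037,0.03,-0.005,0,0,0,-0.049,0.037,0.03,-0.005,0,0,0,-0.049,0.037,0.03,-0.005,0,0,0,-0.049,0.037,0.03,-0.005,0,0,0,-0.049,0.037,0.03,-0.005,0,0,0,-0.049,0.037,0.03,-0.005,0,0,0,0,0,0,0,0,0,0,0,0,0,0,0]' --grip_force 60

```text
time_s: 0.95
tool_pos: [0.4506, -0.4006, 0.2007]
ee_rot: [0.999, 0.041, -0.0, -0.0]
ft_force: [-0.4, -0.3, 0.7]
width: 1.001
```

Run:
```python
from h import *
p=robot.camera_params("wrist");np.save("w1.npy",p,allow_pickle=True)
cv2.imwrite("pics/w1.png",robot.grab_frame("wrist")[:,:,::-1]);o=robot.observe();print(o["tool_pos"],o["ee_rot"],o["time_s"])
```

```text
[ 0.44927936 -0.40217263  0.20097327] [ 9.99206218e-01  3.98332879e-02 -4.91770170e-04  2.07935300e-05] 1.0
```

View pics/w1.png

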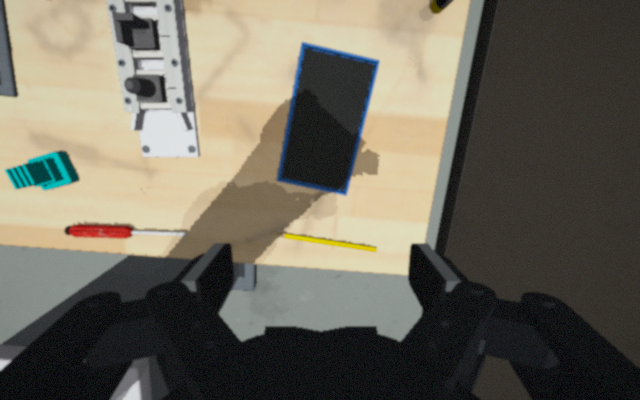

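Call:
send_rows --moves '[0,0,0,0,0.044,-0.01,0.3,0,0,0,0,0.044,-0.01,0.3,0,0,0,0,0.044,-0.015,0.3,0,0,0,0,0.044,-0.015,0.3,0,0,0,0,0,0,0.3,0,0,0,0,0,0,0.3]'

```text
time_s: 1.6
tool_pos: [0.4489, -0.2268, 0.1514]
ee_rot: [0.999, 0.039, -0.0, 0.0]
ft_force: [-0.1, -0.9, 0.2]
width: 0.699
```

Run:
```python
from h import *
p=robot.camera_params("wrist");np.save("w2.npy",p,allow_pickle=True)
f=robot.grab_frame("wrist")[:,:,::-1]
cv2.imwrite("pics/w2.png",f);o=robot.observe();print(o["tool_pos"],o["ee_rot"],o["width"])
```

```text
[ 0.44915732 -0.22794546  0.1517045 ] [9.99261787e-01 3.84126935e-02 1.44558200e-04 5.69889776e-04] 0.6964049902336477
```

View pics/w2.png

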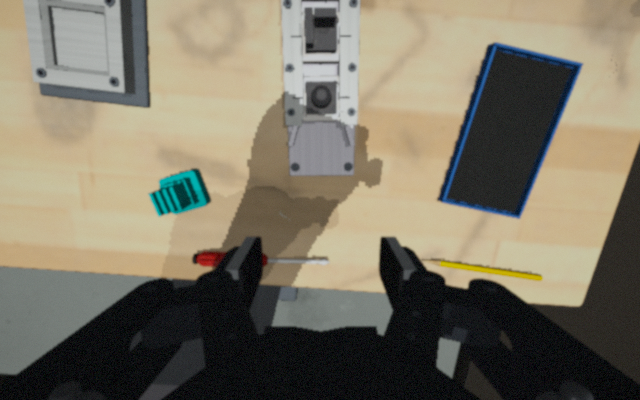

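Call:
send_rows --moves '[0,0,0,0.045,0.0,0,0.3,0,0,0,0.045,0,0,0.3,0,0,0,0,0,0,0.3,0,0,0,0,0,0,0.3]'

```text
time_s: 2.05
tool_pos: [0.5398, -0.2283, 0.151]
ee_rot: [0.999, 0.038, -0.0, 0.0]
ft_force: [-0.9, 0.4, -0.1]
width: 0.697
```

Run:
```python
from h import *
p=robot.camera_params("wrist");np.save("w3.npy",p,allow_pickle=True)
f=robot.grab_frame("wrist")[:,:,::-1]
cv2.imwrite("pics/w3.png",f);o=robot.observe();print(o["tool_pos"],o["ee_rot"],o["width"])
cv2.imwrite("pics/w3a.png",cv2.resize(f[:270,240:400],None,fx=3.5,fy=3.5,interpolation=cv2.INTER_CUBIC)[:945//2+0])
cv2.imwrite("pics/w3a.png",cv2.resize(f[10:160,240:400],None,fx=4,fy=4,interpolation=cv2.INTER_CUBIC))
cv2.imwrite("pics/w3b.png",cv2.resize(f[140:290,240:400],None,fx=4,fy=4,interpolation=cv2.INTER_CUBIC))
w2=cv2.imread("pics/w2.png")
cv2.imwrite("pics/w2n.png",cv2.resize(f[20:200,0:180],None,fx=3.3,fy=3.3,interpolation=cv2.INTER_CUBIC))
cv2.imwrite("pics/w2t.png",cv2.resize(w2[30:230,430:600],None,fx=3,fy=3,interpolation=cv2.INTER_CUBIC))
```

```text
[ 0.53883464 -0.22826002  0.15105293] [ 9.99276470e-01  3.80292961e-02 -4.53713954e-04  3.21221208e-04] 0.699233736419196
```

View pics/w3a.png

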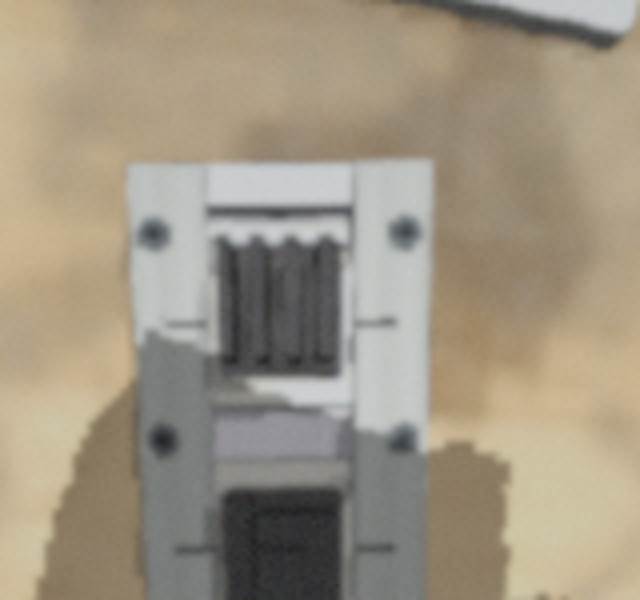

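View pics/w3b.png

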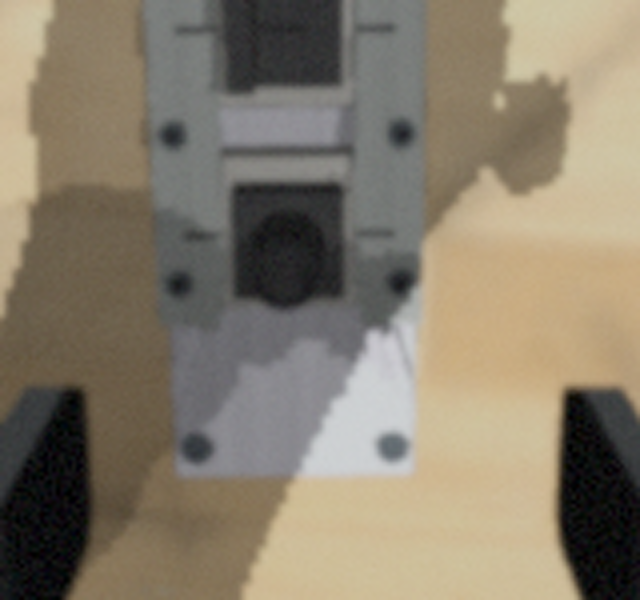

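View pics/w2n.png

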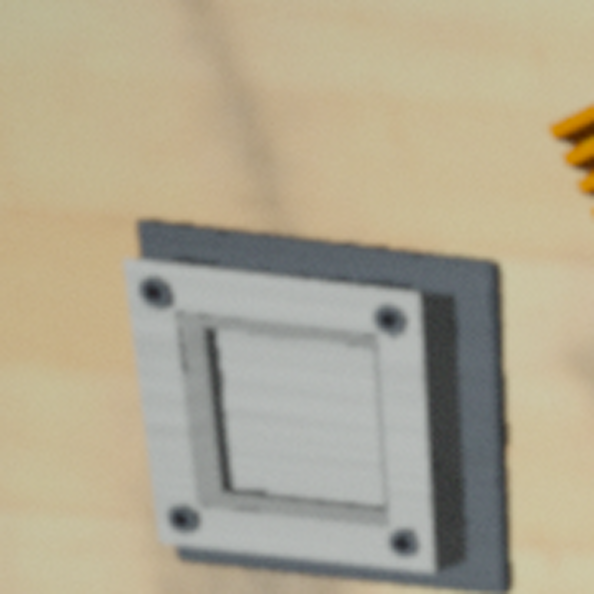

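View pics/w2t.png

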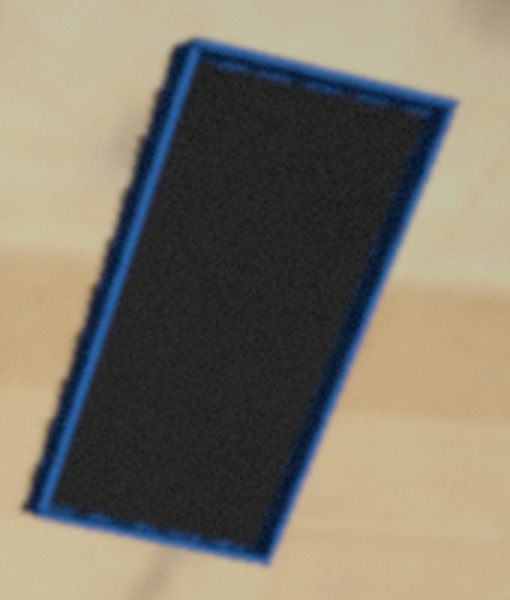

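Run:
```python
from h import *
np.set_printoptions(precision=4,suppress=True)
def U(a,sc,o): return np.array(a,float)/sc+o-0.5+0.5/sc
pt=robot.camera_params("top");p3=np.load("w3.npy",allow_pickle=True).item();p2=np.load("w2.npy",allow_pickle=True).item();p1=np.load("w1.npy",allow_pickle=True).item()
a=lambda x:U(x,4,[240,10]);b=lambda x:U(x,4,[240,140]);c1=lambda a:U(a,5.2,[310,130]);c2=lambda a:U(a,5,[215,135])
z=.0255
L=[[.1,.032,z],[.1,-.032,z],[.068,.0155,z],[.068,-.0155,z],[.02,.0155,z],[.02,-.0155,z],[-.028,.0155,z],[-.028,-.0155,z],[-.1,.032,.008],[-.1,-.032,.008]]
uv=np.r_[a([[128,164],[433,158],[207,323],[355,322],[218,549],[356,548]]),b([[218,236],[355,234],[177,477],[414,475]])]
vw=(p3,L,uv)
Lt=[[.1,.032,.0255],[.1,-.032,.0255],[-.1,.032,.008],[-.1,-.032,.008]]
vt=(pt,Lt,c1([[61,45],[212,35],[103,512],[248,498]]))
x,r=fit([vw],[.56,-.22,.08]);print("rail wrist",x,r.ravel())
print("rail both",fit([vw,vt],[.56,-.22,.08])[0])
L=[[.075,.042,.011],[.075,-.042,.011],[-.075,-.042,.011],[-.075,.042,.011]]
v2=(p2,L,U([[195,42],[456,102],[268,561],[37,511]],3,[430,30]))
v1=(p1,L,np.array([[303,42],[379,61],[347,194],[278,181]]))
for v in([v2],[v1],[v1,v2]):x2,r2=fit(v,[.5,-.4,-.1]);print("tray",x2,abs(r2).max())
L=[[q*.039,w*.039,.022] for q,w in [(1,1),(1,-1),(-1,-1),(-1,1)]]
Lf=[[q*.05,w*.05,.006] for q,w in [(1,1),(1,-1),(-1,-1)]]
vn=(p3,L+Lf,U([[125,261],[422,291],[437,574],[160,545],[138,221],[498,263],[510,591]],3.3,[0,20]))
L2=[[q*.05,w*.05,.006] for q,w in [(1,1),(1,-1),(-1,-1),(-1,1)]]+L
vt2=(pt,L2,c2([[58,126],[277,132],[272,349],[50,343],[68,141],[249,149],[243,325],[61,318]]))
for v in([vn],[vn,vt2]): x3,r3=fit(v,[.56,-.01,0]);print("nest",x3,abs(r3).max())
# dome block top z .034
def rl(P,x=x):
    d=P[:,:2]-x[:2];c,s=np.cos(x[2]),np.sin(x[2]);return np.c_[c*d[:,0]+s*d[:,1],-s*d[:,0]+c*d[:,1]]
print("dome",rl(ray(p3,b([[234,185],[343,184],[344,299],[232,299]]),.034)))
print("step top block bottom edge",rl(ray(p3,b([[225,88],[342,88]]),.034)))
print("lips",rl(ray(p3,a([[207,323],[355,322]]),.0255)))
```

```text
rail wrist [ 0.5632 -0.2179  0.0841] [-0.3772 -0.5334 -0.0457  0.2842  0.864   0.2146 -0.2518  0.1574 -0.1469
 -0.0179 -0.4367 -0.0443  1.4371 -0.516  -0.1273 -0.2657 -0.3674  0.3388
  0.2133  0.413 ]
rail both [ 0.5631 -0.2179  0.0833]
tray [ 0.5145 -0.3996 -0.1325] 2.769108798826352
tray [ 0.5144 -0.4014 -0.1312] 2.3752018232374894
tray [ 0.5143 -0.4003 -0.1293] 3.151828957799154
nest [ 0.5661 -0.0111 -0.0342] 2.5953804829150897
nest [ 0.5656 -0.0106 -0.0353] 3.088054923961323
dome [[-0.0143  0.0121]
 [-0.0143 -0.0127]
 [-0.0417 -0.0128]
 [-0.0415  0.0133]]
step top block bottom edge [[ 0.0077  0.0135]
 [ 0.0075 -0.0125]]
lips [[ 0.0682  0.0162]
 [ 0.0681 -0.0157]]
```

Call:
send_rows --moves '[0,0,0.005,-0.002,0.004,-0.02,0.3,0,0,0,-0.002,0.004,-0.035,0.3,0,0,0,0,0,-0.035,0.3,0,0,0,0,0,0,0.3,0,0,0,0,0,0,0.3]'

```text
time_s: 2.6
tool_pos: [0.5348, -0.2192, 0.0619]
ee_rot: [0.999, 0.041, -0.001, 0.0]
ft_force: [0.6, -0.4, 1.4]
width: 0.701
```

```bash
cat >> h.py <<'E'
def snap(n,cam="wrist"):
    p=robot.camera_params(cam);np.save(n+".npy",p,allow_pickle=True)
    f=robot.grab_frame(cam)[:,:,::-1];cv2.imwrite(f"pics/{n}.png",f);return f
def st():
    o=robot.observe();q=o["ee_rot"];print(o["time_s"],np.round(o["tool_pos"],4),"yaw",round(2*np.arctan2(q[1],q[0]),4),"tilt",np.round(q[2:],4),"F",np.round(o["ft_force"],1),"w",round(o["width"]*85,1))
E
python3 - <<'E'
from h import *
st();f=snap("w4");st()
E
```

```text
2.6 [ 0.5348 -0.2192  0.0619] yaw 0.0821 tilt [-0.0005  0.0001] F [ 0.6 -0.4  1.4] w 59.6
2.65 [ 0.5359 -0.2193  0.0629] yaw 0.0823 tilt [0.0006 0.0005] F [ 1.  -0.2  0.2] w 59.6
```

View pics/w4.png

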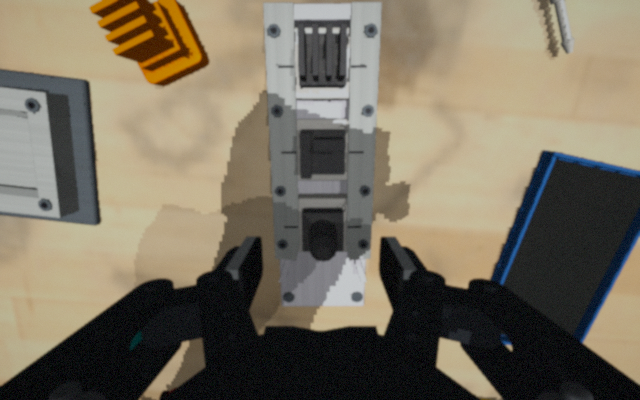

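Call:
send_rows --moves '[0,0,0,0,-0.001,-0.02,0.5,0,0,0,0,0,-0.015,0.55,0,0,0,0,0,0,0.55,0,0,0,0,0,0,0.55]'

```text
time_s: 3.05
tool_pos: [0.5358, -0.2192, 0.027]
ee_rot: [0.999, 0.042, 0.0, 0.0]
ft_force: [1.1, -0.3, 0.3]
width: 0.453
```

Run:
```python
from h import *
st();f=snap("w5");st();cv2.imwrite("pics/w5a.png",cv2.resize(f[120:320,200:440],None,fx=3,fy=3,interpolation=cv2.INTER_CUBIC))
```

```text
3.05 [ 0.5358 -0.2192  0.027 ] yaw 0.0837 tilt [0.0001 0.0001] F [ 1.1 -0.3  0.3] w 38.5
3.1 [ 0.5361 -0.2193  0.0272] yaw 0.0837 tilt [0.0005 0.0002] F [-1.3 -0.4  0.6] w 37.8
```

View pics/w5a.png

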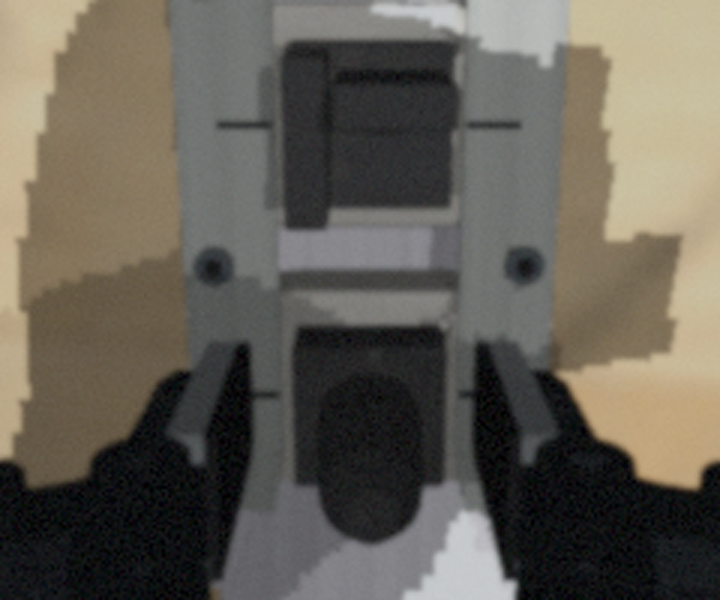

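Call:
send_rows --moves '[0,0,0,0,-0.001,0,0.6,0,0,0,0,0,0,0.8,0,0,0,0,0,0,0.8,0,0,0,0,0,0,0.8,0,0,0,0,0,0.001,0.8,0,0,0,0,0,0,0.8]'

```text
time_s: 3.7
tool_pos: [0.5356, -0.2201, 0.0275]
ee_rot: [0.999, 0.042, 0.0, 0.0]
ft_force: [0.2, -0.1, -1.2]
width: 0.28
```

Run:
```python
from h import *
st()
```

```text
3.7 [ 0.5356 -0.2201  0.0275] yaw 0.0838 tilt [0.0001 0.    ] F [ 0.2 -0.1 -1.2] w 23.8
```

Call:
send_rows --moves '[0,0,0,-0.006,-0.0005,0,0.8,0,0,0,-0.012,-0.001,0,0.8,0,0,0,-0.012,-0.001,0,0.8,0,0,0,-0.012,-0.001,0,0.8,0,0,0,-0.006,-0.0005,0,0.8,0,0,0,0,0,0,0.8]'

```text
time_s: 4.3
tool_pos: [0.4857, -0.2245, 0.0274]
ee_rot: [0.999, 0.041, -0.001, -0.0]
ft_force: [-2.9, -0.5, 3.6]
width: 0.28
```

Run:
```python
from h import *
st();f=snap("w6");st();cv2.imwrite("pics/w6a.png",cv2.resize(f[120:320,200:440],None,fx=3,fy=3,interpolation=cv2.INTER_CUBIC))
```

```text
4.3 [ 0.4857 -0.2245  0.0274] yaw 0.0826 tilt [-0.001 -0.   ] F [-2.9 -0.5  3.6] w 23.8
4.35 [ 0.4862 -0.2245  0.0274] yaw 0.0828 tilt [-0.0009 -0.    ] F [-3.4 -0.8  4.7] w 23.5
```

View pics/w6a.png

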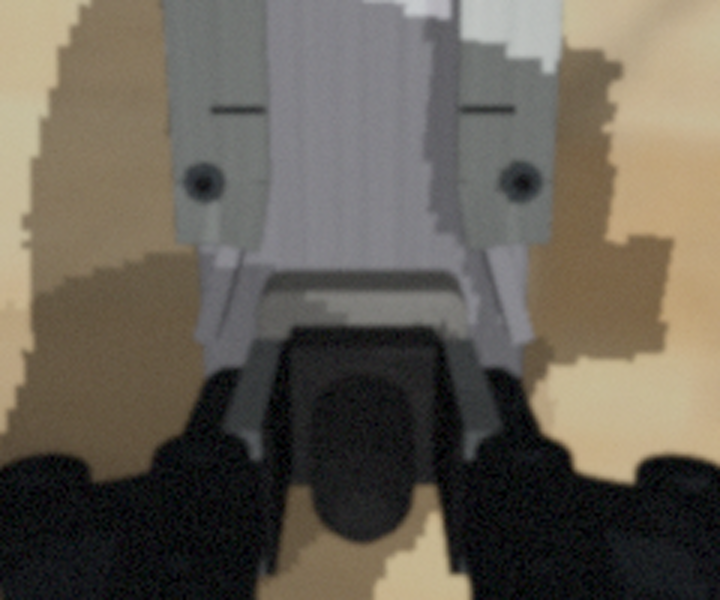

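Call:
send_rows --moves '[0,0,0,0,0,0.01,0.8,0,0,0,0,0,0.03,0.8,0,0,0,0,-0.01,0.02,0.8,0,0,0,0.0126,-0.035,0,0.8,0,0,0,0.0126,-0.04,0,0.8,0,0,0,0.0126,-0.04,0,0.8,0,0,0,0.0126,-0.035,0,0.8,0,0,0,0.0126,-0.02,0,0.8,0,0,0,0,0,0,0.8,0,0,0,0,0,-0.03,0.8,0,0,0,0,0,-0.02,0.8,0,0,0,0,0,0,0.8]'

```text
time_s: 5.55
tool_pos: [0.5488, -0.4014, 0.0341]
ee_rot: [0.999, 0.043, -0.002, -0.002]
ft_force: [-0.2, 1.0, -2.7]
width: 0.278
```

Run:
```python
from h import *
st();f=snap("w7");st();f=snap("s7","side");cv2.imwrite("pics/s7a.png",cv2.resize(f[150:350,200:420],None,fx=3,fy=3,interpolation=cv2.INTER_CUBIC))
```

```text
5.55 [ 0.5488 -0.4014  0.0341] yaw 0.0851 tilt [-0.0024 -0.0022] F [-0.2  1.  -2.7] w 23.7
5.6 [ 0.5499 -0.4023  0.0361] yaw 0.0849 tilt [-0.0013 -0.0013] F [ 0.   0.4 -1.1] w 23.9
```

View pics/w7.png

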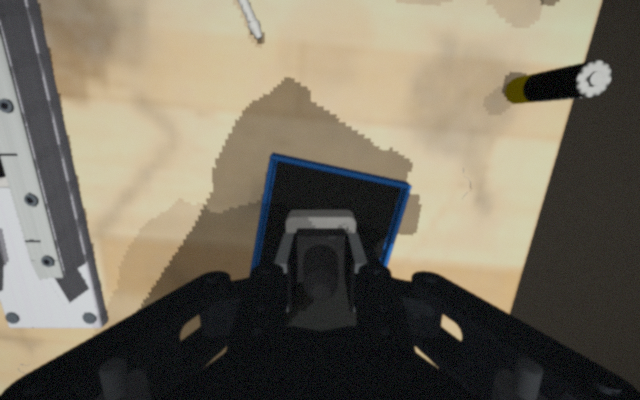

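View pics/s7a.png

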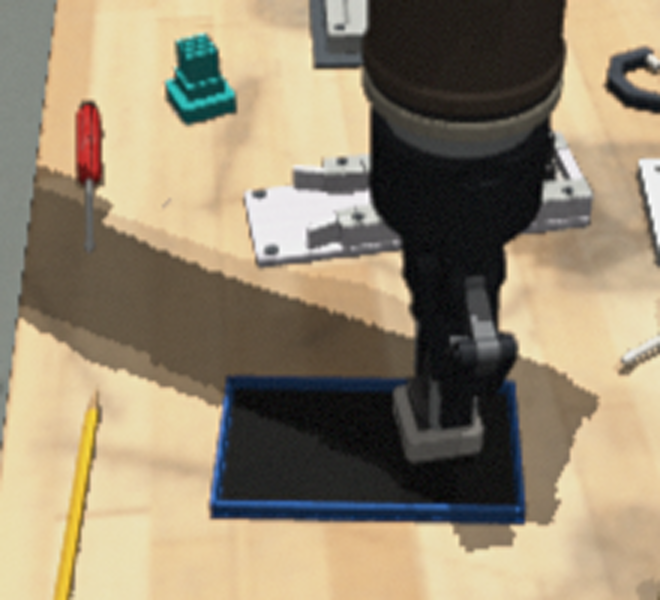

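Call:
send_rows --moves '[0,0,0,0,0,-0.008,0.8,0,0,0,0,0,-0.004,0.8,0,0,0,0,0,0,0.8]'

```text
time_s: 5.95
tool_pos: [0.5505, -0.4039, 0.0252]
ee_rot: [0.999, 0.042, -0.0, -0.0]
ft_force: [-1.2, 0.5, -1.3]
width: 0.28
```

Run:
```python
from h import *
st()
```

```text
5.95 [ 0.5505 -0.4039  0.0252] yaw 0.0838 tilt [-0.0002 -0.0001] F [-1.2  0.5 -1.3] w 23.8
```

Call:
send_rows --moves '[0,0,0,0,0,-0.001,0.8,0,0,0,0,0,0,0.8,0,0,0,0,0,0,0.6,0,0,0,0,0,0,0.45,0,0,0,0,0,0,0.45,0,0,0,0,0,0.02,0.45,0,0,0,0,0,0.03,0.4,0,0,0,0,0,0.03,0.3]'

```text
time_s: 6.75
tool_pos: [0.5504, -0.4038, 0.1049]
ee_rot: [0.999, 0.042, -0.0, -0.0]
ft_force: [0.4, -0.7, -0.0]
width: 0.698
```

Run:
```python
from h import *
st();snap("w8");st()
```

```text
6.75 [ 0.5504 -0.4038  0.1049] yaw 0.0839 tilt [-0.0004 -0.0003] F [ 0.4 -0.7 -0. ] w 59.4
6.8 [ 0.5529 -0.4056  0.1111] yaw 0.0836 tilt [0.0029 0.0021] F [ 2.3 -0.2  4.1] w 58.9
```

View pics/w8.png

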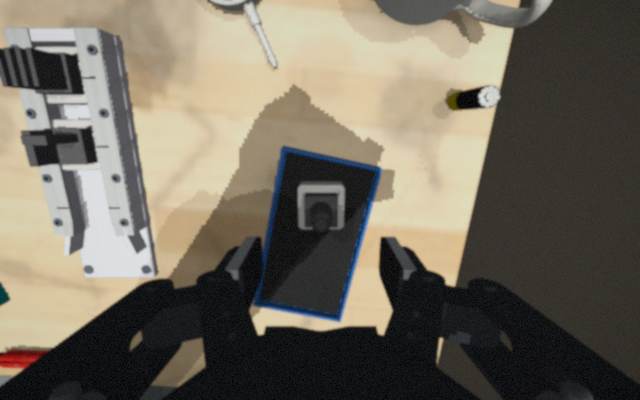

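Call:
send_rows --moves '[0,0,0,0.0068,0.03,0,0.3,0,0,0,0.0065,0.043,0,0.3,0,0,0,0.0065,0.045,0,0.3,0,0,0,0.0065,0.04,0,0.4,0,0,0,0.0065,0.03,0,0.4,0,0,0,0,0,0,0.45,0,0,0,0,0,-0.03,0.5,0,0,0,0,0,-0.03,0.5,0,0,0,0,0,-0.018,0.52,0,0,0,0,0,0,0.52,0,0,0,0,0,0,0.52]'

```text
time_s: 7.9
tool_pos: [0.5834, -0.2168, 0.0261]
ee_rot: [0.999, 0.042, -0.0, 0.0]
ft_force: [-0.2, -0.9, -0.0]
width: 0.478
```

Run:
```python
from h import *
st();f=snap("w9");st();cv2.imwrite("pics/w9a.png",cv2.resize(f[120:320,200:440],None,fx=3,fy=3,interpolation=cv2.INTER_CUBIC))
```

```text
7.9 [ 0.5834 -0.2168  0.0261] yaw 0.0833 tilt [-0.      0.0002] F [-0.2 -0.9 -0. ] w 40.6
7.95 [ 0.5834 -0.2168  0.0263] yaw 0.0832 tilt [0.     0.0002] F [0.5 0.6 0.2] w 40.8
```

View pics/w9a.png

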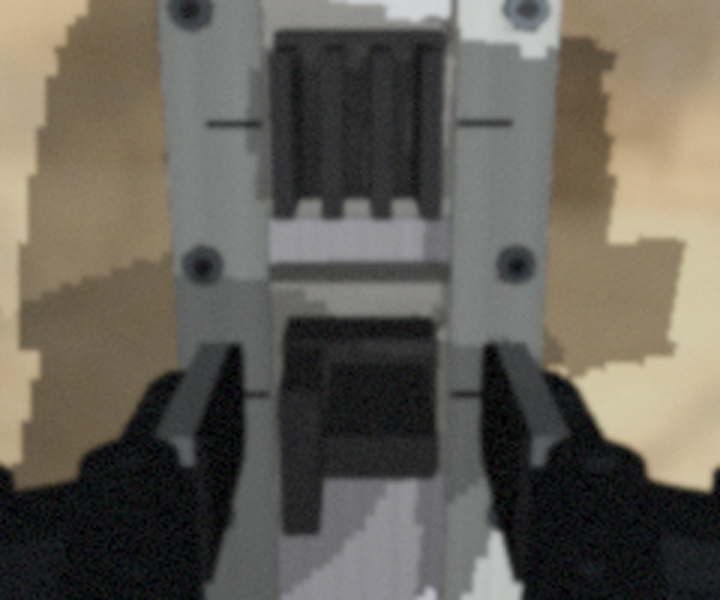

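Call:
send_rows --moves '[0,0,0,0,0,0.001,0.55,0,0,0,0,0,0,0.8,0,0,0,0,0,0,0.8,0,0,0,0,0,0,0.8,0,0,0,0,0,0.001,0.8,0,0,0,0,0,0,0.8]'

```text
time_s: 8.55
tool_pos: [0.5831, -0.216, 0.028]
ee_rot: [0.999, 0.042, -0.0, -0.0]
ft_force: [0.1, -0.1, 0.2]
width: 0.273
```

Run:
```python
from h import *
st()
```

```text
8.55 [ 0.5831 -0.216   0.028 ] yaw 0.0838 tilt [-0.0003 -0.0001] F [ 0.1 -0.1  0.2] w 23.2
```

Call:
send_rows --moves '[0,0,0,-0.006,-0.0005,0,0.8,0,0,0,-0.0125,-0.001,0,0.8,0,0,0,-0.0145,-0.0012,0,0.8,0,0,0,-0.0145,-0.0012,0,0.8,0,0,0,-0.0145,-0.0012,0,0.8,0,0,0,-0.0145,-0.0012,0,0.8,0,0,0,-0.0125,-0.0011,0,0.8,0,0,0,-0.0075,-0.0006,0,0.8,0,0,0,0,0,0,0.8]'

```text
time_s: 9.45
tool_pos: [0.4855, -0.2244, 0.0283]
ee_rot: [0.999, 0.041, -0.001, -0.0]
ft_force: [0.2, -0.2, -1.4]
width: 0.276
```

Run:
```python
from h import *
st();f=snap("w10");st();cv2.imwrite("pics/w10a.png",cv2.resize(f[120:320,200:440],None,fx=3,fy=3,interpolation=cv2.INTER_CUBIC))
```

```text
9.45 [ 0.4855 -0.2244  0.0283] yaw 0.0828 tilt [-0.0005 -0.    ] F [ 0.2 -0.2 -1.4] w 23.5
9.5 [ 0.4867 -0.2243  0.0284] yaw 0.0832 tilt [0.0001 0.0001] F [ 0.6  0.2 -1.6] w 23.6
```

View pics/w10a.png

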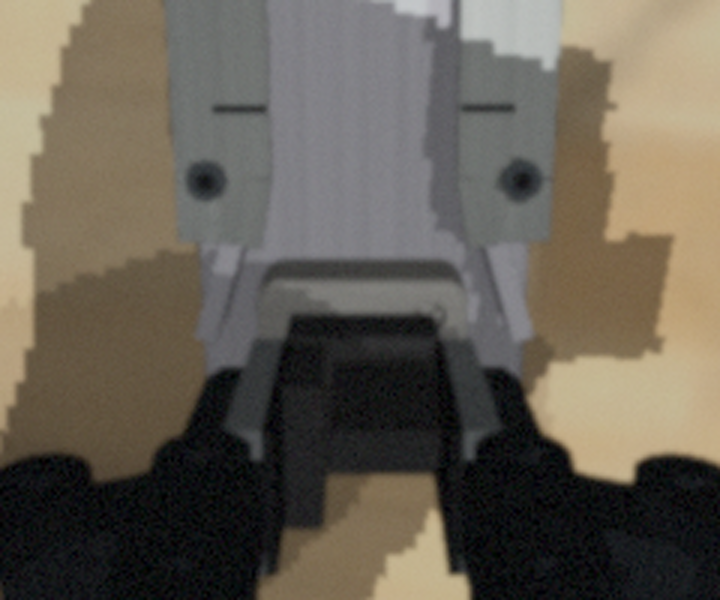

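Call:
send_rows --moves '[0,0,0,0,0,0.01,0.8,0,0,0,0,0,0.03,0.8,0,0,0,-0.001,-0.011,0.02,0.8,0,0,0,-0.001,-0.035,0,0.8,0,0,0,-0.001,-0.04,0,0.8,0,0,0,-0.001,-0.04,0,0.8,0,0,0,-0.001,-0.03,0,0.8,0,0,0,-0.001,-0.015,0,0.8,0,0,0,0,0,0,0.8,0,0,0,0,0,-0.03,0.8,0,0,0,0,0,-0.02,0.8,0,0,0,0,0,0,0.8]'

```text
time_s: 10.7
tool_pos: [0.4801, -0.3913, 0.0357]
ee_rot: [0.999, 0.043, -0.002, -0.002]
ft_force: [-0.7, 0.1, -2.0]
width: 0.273
```

Run:
```python
from h import *
st();f=snap("w11");st();f=snap("s11","side");cv2.imwrite("pics/s11a.png",cv2.resize(f[150:350,200:420],None,fx=3,fy=3,interpolation=cv2.INTER_CUBIC))
```

```text
10.7 [ 0.4801 -0.3913  0.0357] yaw 0.0864 tilt [-0.0019 -0.0023] F [-0.7  0.1 -2. ] w 23.2
10.75 [ 0.481  -0.3923  0.0374] yaw 0.0861 tilt [-0.001  -0.0014] F [ 0.4 -0.8 -1.5] w 23.9
```

View pics/s11a.png

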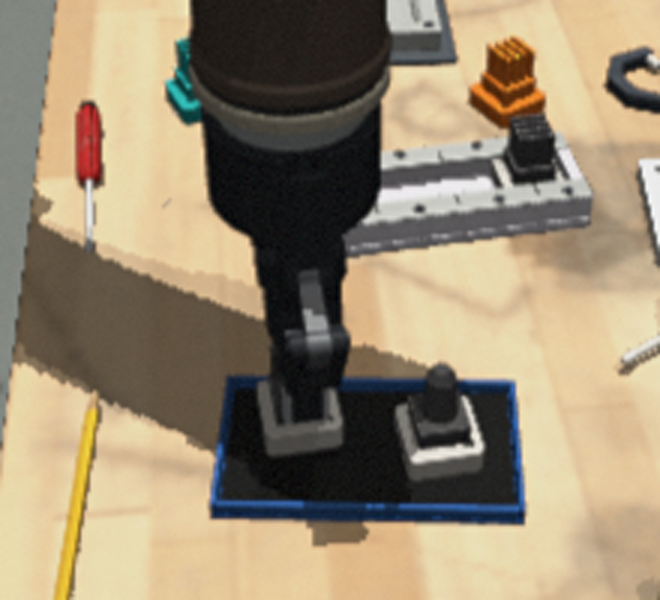

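Call:
send_rows --moves '[0,0,0,0,0,-0.008,0.8,0,0,0,0,0,-0.004,0.8,0,0,0,0,0,-0.001,0.8,0,0,0,0,0,0,0.8,0,0,0,0,0,0,0.6,0,0,0,0,0,0,0.45,0,0,0,0,0,0,0.45,0,0,0,0,0,0.02,0.45,0,0,0,0,0,0.03,0.4,0,0,0,0,0,0.03,0.4]'

```text
time_s: 11.8
tool_pos: [0.4807, -0.3949, 0.106]
ee_rot: [0.999, 0.042, -0.0, -0.0]
ft_force: [-0.6, -0.5, 0.1]
width: 0.602
```

Run:
```python
from h import *
st();f=snap("w12");st()
```

```text
11.8 [ 0.4807 -0.3949  0.106 ] yaw 0.0838 tilt [-0.0003 -0.0003] F [-0.6 -0.5  0.1] w 51.2
11.85 [ 0.4831 -0.3968  0.1117] yaw 0.0835 tilt [0.0027 0.0021] F [ 2.1 -2.   4. ] w 51.2
```

View pics/w12.png

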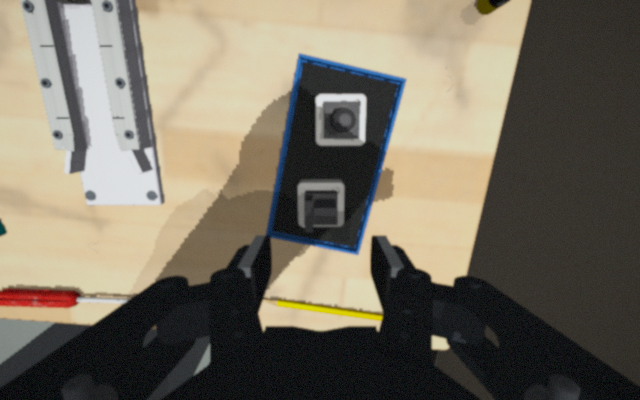

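Call:
send_rows --moves '[0,0,0,0.0204,0.0205,0,0.4,0,0,0,0.026,0.0325,0,0.4,0,0,0,0.028,0.035,0,0.4,0,0,0,0.028,0.035,0,0.4,0,0,0,0.028,0.035,0,0.4,0,0,0,0.02,0.025,0,0.4,0,0,0,0,0,0,0.45,0,0,0,0,0,-0.03,0.5,0,0,0,0,0,-0.03,0.5,0,0,0,0,0,-0.018,0.52,0,0,0,0,0,0,0.52,0,0,0,0,0,0,0.52]'

```text
time_s: 13.05
tool_pos: [0.631, -0.2127, 0.0272]
ee_rot: [0.999, 0.042, -0.0, 0.0]
ft_force: [-0.3, -0.1, -0.5]
width: 0.483
```

Run:
```python
from h import *
st();f=snap("w13");st();cv2.imwrite("pics/w13a.png",cv2.resize(f[120:320,200:440],None,fx=3,fy=3,interpolation=cv2.INTER_CUBIC))
```

```text
13.05 [ 0.631  -0.2127  0.0272] yaw 0.0832 tilt [-0.0002  0.0001] F [-0.3 -0.1 -0.5] w 41.0
13.1 [ 0.6312 -0.2127  0.0275] yaw 0.0832 tilt [0.     0.0002] F [-0.   0.8  0.3] w 40.8
```

View pics/w13a.png

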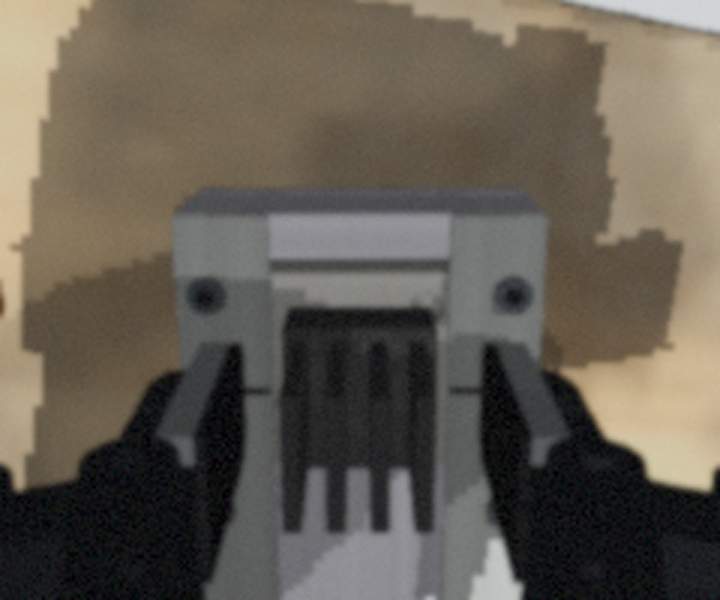

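Call:
send_rows --moves '[0,0,0,0,0,0,0.6,0,0,0,0,0,0,0.8,0,0,0,0,0,0,0.8,0,0,0,0,0,0,0.8,0,0,0,0,0,0.001,0.8,0,0,0,0,0,0,0.8]'

```text
time_s: 13.7
tool_pos: [0.6311, -0.212, 0.0281]
ee_rot: [0.999, 0.042, -0.0, -0.0]
ft_force: [-1.4, 1.5, 2.7]
width: 0.282
```

Run:
```python
from h import *
st()
```

```text
13.7 [ 0.6311 -0.212   0.0281] yaw 0.0839 tilt [-0.0002 -0.0001] F [-1.4  1.5  2.7] w 23.9
```

Call:
send_rows --moves '[0,0,0,-0.006,-0.0005,0,0.8,0,0,0,-0.0125,-0.001,0,0.8,0,0,0,-0.0145,-0.0012,0,0.8,0,0,0,-0.0145,-0.0012,0,0.8,0,0,0,-0.0145,-0.0012,0,0.8,0,0,0,-0.0145,-0.0012,0,0.8,0,0,0,-0.0145,-0.0012,0,0.8,0,0,0,-0.0145,-0.0012,0,0.8,0,0,0,-0.0145,-0.0012,0,0.8,0,0,0,-0.0145,-0.0012,0,0.8,0,0,0,-0.0105,-0.0009,0,0.8,0,0,0,0,0,0,0.8]'

```text
time_s: 14.9
tool_pos: [0.4847, -0.2244, 0.0283]
ee_rot: [0.999, 0.041, -0.001, -0.0]
ft_force: [0.7, 0.2, -1.1]
width: 0.277
```

Run:
```python
from h import *
st();f=snap("w14");st();cv2.imwrite("pics/w14a.png",cv2.resize(f[120:320,200:440],None,fx=3,fy=3,interpolation=cv2.INTER_CUBIC))
```

```text
14.9 [ 0.4847 -0.2244  0.0283] yaw 0.0828 tilt [-0.0006 -0.    ] F [ 0.7  0.2 -1.1] w 23.5
14.95 [ 0.4859 -0.2243  0.0284] yaw 0.0832 tilt [-0.0001  0.    ] F [-0.   0.3 -0.2] w 23.8
```

View pics/w14a.png

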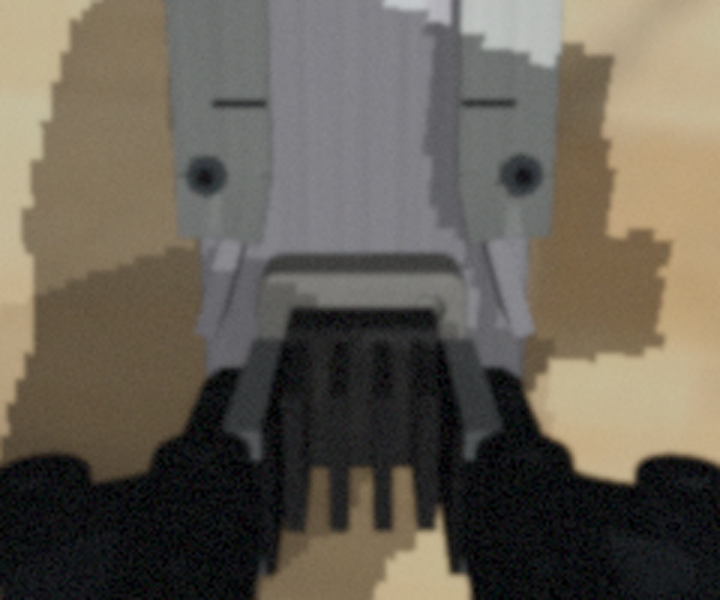

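Call:
send_rows --moves '[0,0,0,0,0,0.01,0.8,0,0,0,0,0,0.035,0.8,0,0,0,0,0.01,0.03,0.8,0,0,-0.02,0.006,0.03,0.005,0.8,0,0,-0.025,0.006,0.04,0,0.8,0,0,-0.025,0.006,0.042,0,0.8,0,0,-0.025,0.006,0.04,0,0.8,0,0,-0.023,0.005,0.03,0,0.8,0,0,0,0.005,0.02,0,0.8,0,0,0,0,0,0,0.8,0,0,0,0,0,0,0.8,0,0,0,0,0,0,0.8]'

```text
time_s: 16.15
tool_pos: [0.5204, -0.0131, 0.1085]
ee_rot: [1.0, -0.018, 0.0, 0.0]
ft_force: [0.0, -0.8, -0.7]
width: 0.278
```

Run:
```python
from h import *
st();f=snap("w15");st()
cv2.imwrite("pics/w15a.png",cv2.resize(f[30:260,190:450],None,fx=3,fy=3,interpolation=cv2.INTER_CUBIC)[:600])
```

```text
16.15 [ 0.5204 -0.0131  0.1085] yaw -0.0352 tilt [0.0001 0.0003] F [ 0.  -0.8 -0.7] w 23.6
16.2 [ 0.5203 -0.0133  0.1085] yaw -0.0358 tilt [-0.      0.0003] F [-0.7  0.5 -1.1] w 24.0
```

View pics/w15.png

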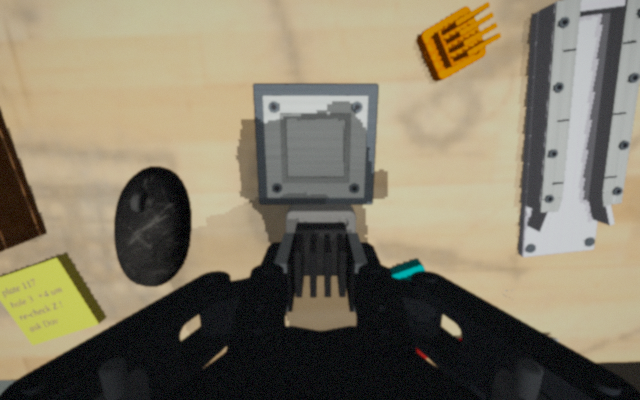

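View pics/w15a.png

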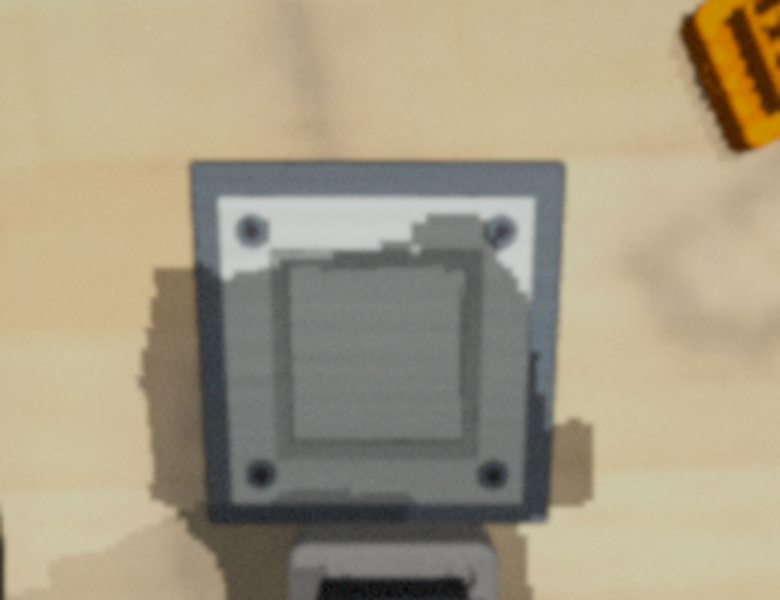

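Run:
```python
from h import *
np.set_printoptions(precision=4,suppress=True)
def U(a,sc,o): return np.array(a,float)/sc+o-0.5+0.5/sc
p=np.load("w15.npy",allow_pickle=True).item()
q4=[(1,1),(1,-1),(-1,-1),(-1,1)]
L=[[q*.039,w*.039,.022] for q,w in q4]+[[q*.05,w*.05,.006] for q,w in q4]
g=lambda a:U(a,3,[190,30])
x,r=fit([(p,L,g([[217,196],[537,197],[525,504],[231,505],[191,161],[565,163],[547,521],[210,521]]))],[.56,-.01,0]);print(x,r)
P=ray(p,g([[292,543],[495,543]]),.1035);t=np.array([.5203,-.0132]);d=P[:,:2]-t;c,s=np.cos(-.0355),np.sin(-.0355)
print(np.c_[c*d[:,0]+s*d[:,1],-s*d[:,0]+c*d[:,1]])
# dome-style check of block rear top edge (block top z=TCP+.007)
```

```text
[ 0.5663 -0.0106 -0.0372] [[ 0.741   0.486 ]
 [-0.751   0.3186]
 [-0.9204 -0.1754]
 [ 0.8094 -0.6664]
 [-1.3969 -0.92  ]
 [ 1.35   -1.3866]
 [ 1.2356  1.7976]
 [-1.0062  1.6095]]
[[ 0.0207  0.018 ]
 [ 0.0207 -0.0177]]
```

Call:
send_rows --moves '[0,0,0,0.022,0.0013,0,0.8,0,0,0,0.022,0.0013,0,0.8,0,0,0,0,0,-0.03,0.8,0,0,0,0,0,-0.022,0.8,0,0,0,0,0,-0.01,0.8,0,0,0,0,0,0,0.8,0,0,0,0,0,0,0.8]'

```text
time_s: 16.9
tool_pos: [0.5647, -0.01, 0.0469]
ee_rot: [1.0, -0.017, 0.0, 0.0]
ft_force: [-0.7, -0.3, -0.0]
width: 0.281
```

Run:
```python
from h import *
st();f=snap("w16");st()
cv2.imwrite("pics/w16a.png",cv2.resize(f[120:320,190:450],None,fx=3,fy=3,interpolation=cv2.INTER_CUBIC)[:600])
f=snap("s16","side");cv2.imwrite("pics/s16a.png",cv2.resize(f[80:220,250:400],None,fx=4,fy=4,interpolation=cv2.INTER_CUBIC))
```

```text
16.9 [ 0.5647 -0.01    0.0469] yaw -0.035 tilt [0.0003 0.0001] F [-0.7 -0.3 -0. ] w 23.9
16.95 [ 0.5651 -0.0098  0.0474] yaw -0.0347 tilt [ 0.0008 -0.    ] F [ 0.2 -0.3 -1.2] w 23.6
```

View pics/w16a.png

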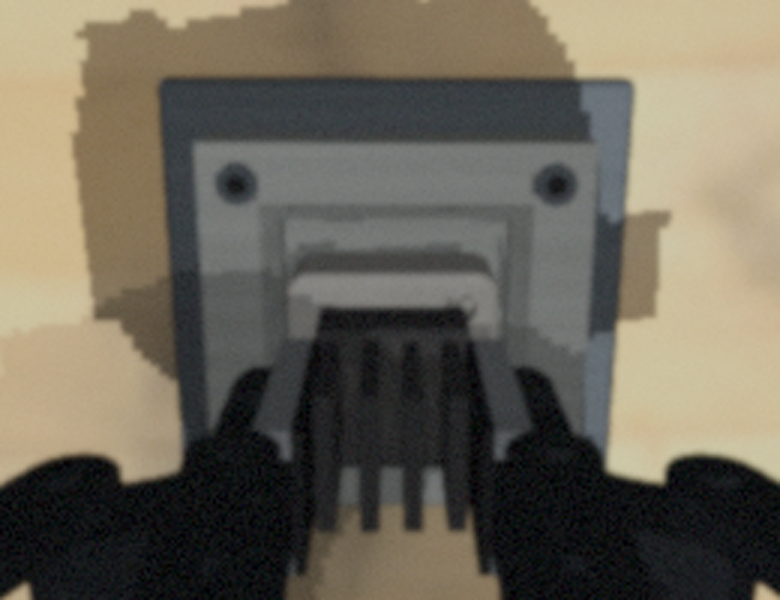

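View pics/s16a.png

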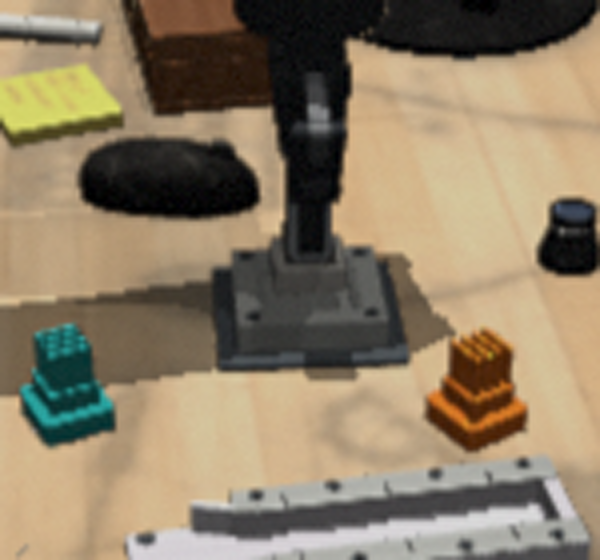

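Run:
```python
from h import *
np.set_printoptions(precision=4,suppress=True)
p=np.load("w16.npy",allow_pickle=True).item()
g=lambda a:np.array(a,float)/3+[190,120]-.33
t=np.array([.5649,-.0099]);c,s=np.cos(-.035),np.sin(-.035)
def l(uv,z):
    d=ray(p,g(uv),z)[:,:2]-t;return np.c_[c*d[:,0]+s*d[:,1],-s*d[:,0]+c*d[:,1]]
print("nest top rear corners",l([[194,142],[598,143]],.022))
print("foot rear",l([[162,80],[632,82]],.006))
print("mouth rear",l([[262,206],[530,207]],.022))
print("holder rear",l([[290,274],[498,274]],.042))
```

```text
nest top rear corners [[ 0.0406  0.0384]
 [ 0.0404 -0.0393]]
foot rear [[ 0.0511  0.0479]
 [ 0.0507 -0.0494]]
mouth rear [[ 0.028   0.0258]
 [ 0.0278 -0.0268]]
holder rear [[ 0.0202  0.0182]
 [ 0.0202 -0.0184]]
```

Call:
send_rows --moves '[0,0,0,0,-0.0004,-0.005,0.8,0,0,0,0,0,-0.004,0.8,0,0,0,0,0,-0.003,0.8,0,0,0,0,0,-0.001,0.8,0,0,0,0,0,0,0.8,0,0,0,0,0,0,0.8]'

```text
time_s: 17.6
tool_pos: [0.5643, -0.0099, 0.034]
ee_rot: [1.0, -0.017, 0.0, 0.0]
ft_force: [-3.7, 0.0, 9.8]
width: 0.28
```

Run:
```python
from h import *
st()
```

```text
17.6 [ 0.5643 -0.0099  0.034 ] yaw -0.0342 tilt [0.     0.0001] F [-3.7  0.   9.8] w 23.8
```

Call:
send_rows --moves '[0,0,0,0,0,0,0.65,0,0,0,0,0,0,0.5,0,0,0,0,0,0,0.45,0,0,0,0,0,0,0.45,0,0,0,0,0,0.02,0.45,0,0,0,0,0,0.03,0.4,0,0,0,0,0,0.03,0.4,0,0,0,0,0,0,0.4]'

```text
time_s: 18.4
tool_pos: [0.5669, -0.0098, 0.1172]
ee_rot: [1.0, -0.017, 0.003, -0.0]
ft_force: [0.7, -0.7, 0.9]
width: 0.605
```

Run:
```python
from h import *
st();f=snap("w17");st()
cv2.imwrite("pics/w17a.png",cv2.resize(f[120:320,220:420],None,fx=3,fy=3,interpolation=cv2.INTER_CUBIC)[:600])
f=snap("s17","side");cv2.imwrite("pics/s17a.png",cv2.resize(f[100:220,270:390],None,fx=5,fy=5,interpolation=cv2.INTER_CUBIC))
```

```text
18.4 [ 0.5669 -0.0098  0.1172] yaw -0.0344 tilt [ 0.0033 -0.0001] F [ 0.7 -0.7  0.9] w 51.4
18.45 [ 0.5658 -0.0098  0.1153] yaw -0.0343 tilt [ 0.0021 -0.0001] F [0.2 0.4 0.3] w 51.3
```

View pics/w17a.png

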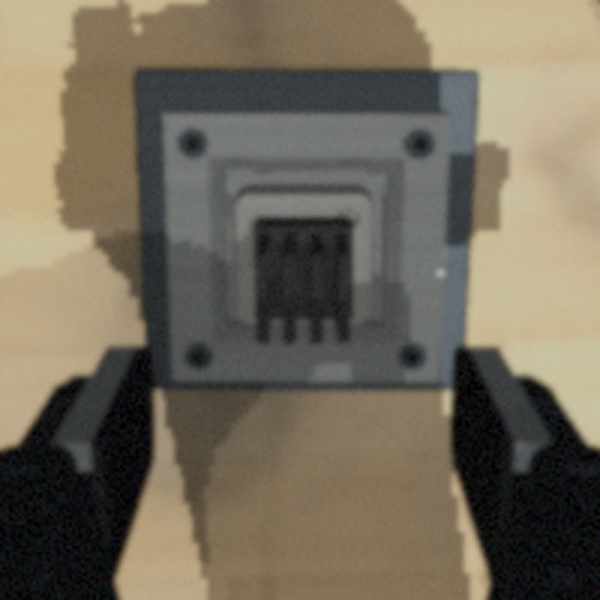

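View pics/s17a.png

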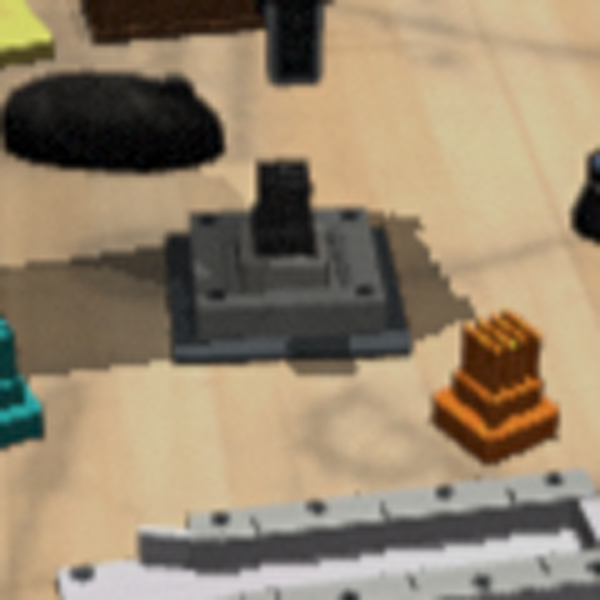

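Call:
send_rows --moves '[0,0,0.0118,-0.0083,-0.02,-0.0008,0.4,0,0,0.0118,-0.0083,-0.035,-0.0008,0.4,0,0,0.0118,-0.0083,-0.045,-0.0008,0.4,0,0,0.0118,-0.0083,-0.045,-0.0008,0.4,0,0,0.0118,-0.0083,-0.045,-0.0008,0.4,0,0,0.0118,-0.0083,-0.045,-0.0008,0.4,0,0,0.0118,-0.0083,-0.045,-0.0008,0.4,0,0,0.0118,-0.0083,-0.045,-0.0008,0.4,0,0,0.0118,-0.0083,-0.035,-0.0008,0.4,0,0,0.0118,-0.0087,-0.0252,-0.0008,0.4,0,0,0,0,0,0,0.4,0,0,0,0,0,0,0.4]'

```text
time_s: 19.7
tool_pos: [0.4798, -0.395, 0.1037]
ee_rot: [0.999, 0.041, -0.001, -0.001]
ft_force: [-0.1, 0.6, 0.0]
width: 0.602
```

Run:
```python
from h import *
st();f=snap("w18");st()
```

```text
19.7 [ 0.4798 -0.395   0.1037] yaw 0.0821 tilt [-0.0009 -0.0009] F [-0.1  0.6  0. ] w 51.2
19.75 [ 0.4807 -0.3939  0.1041] yaw 0.084 tilt [-0.0006 -0.0009] F [-1.2 -0.1  0.4] w 51.1
```

View pics/w18.png

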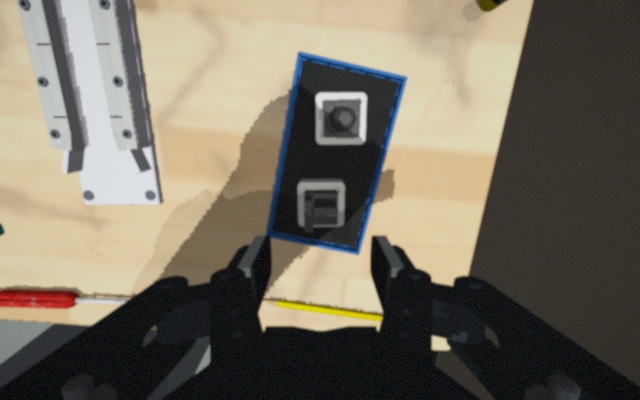

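Call:
send_rows --moves '[0,0,0,0,0,-0.03,0.45,0,0,0,0,0,-0.03,0.45,0,0,0,0,0,-0.02,0.45,0,0,0,0,0,0,0.5,0,0,0,0,0,0,0.6,0,0,0,0,0,0,0.8,0,0,0,0,0,0,0.8,0,0,0,0,0,0,0.8,0,0,0,0,0,0.013,0.8,0,0,0,0,0,0.03,0.8,0,0,0,0,0,0.02,0.8,0,0,0,0,0,0,0.8]'

```text
time_s: 20.95
tool_pos: [0.4824, -0.3967, 0.0922]
ee_rot: [0.999, 0.042, 0.002, 0.002]
ft_force: [-0.3, 0.0, -1.6]
width: 0.275
```

Run:
```python
from h import *
st();f=snap("w19");st()
```

```text
20.95 [ 0.4824 -0.3967  0.0922] yaw 0.0832 tilt [0.0022 0.002 ] F [-0.3  0.  -1.6] w 23.3
21.0 [ 0.4816 -0.396   0.0903] yaw 0.0834 tilt [0.0013 0.0012] F [ 0.2  0.1 -2.1] w 23.4
```

View pics/w19.png

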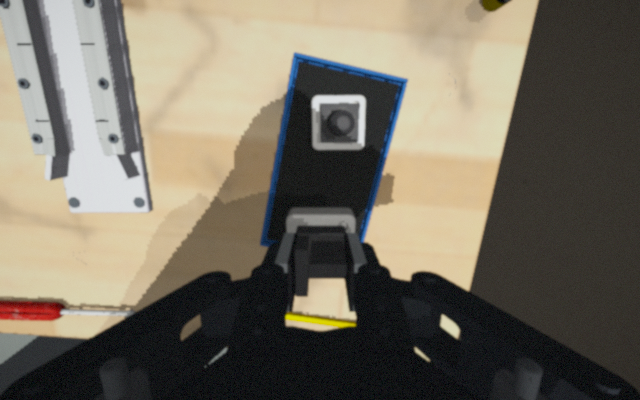

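Call:
send_rows --moves '[0,0,0,0.001,0.02,0,0.8,0,0,0,0.001,0.035,0,0.8,0,0,0,0.001,0.04,0,0.8,0,0,0,0.001,0.04,0,0.8,0,0,0,0.001,0.025,0,0.8,0,0,0,0.001,0.011,0,0.8,0,0,0,0,0,0,0.8,0,0,0,0,0,-0.03,0.8,0,0,0,0,0,-0.02,0.8,0,0,0,0,0,-0.006,0.8,0,0,0,0,0,0,0.8,0,0,0,0,0,0,0.8]'

```text
time_s: 22.2
tool_pos: [0.4872, -0.2251, 0.0328]
ee_rot: [0.999, 0.041, 0.0, 0.0]
ft_force: [0.3, 0.2, -1.6]
width: 0.278
```

Run:
```python
from h import *
st();f=snap("w20");st();cv2.imwrite("pics/w20a.png",cv2.resize(f[120:320,200:440],None,fx=3,fy=3,interpolation=cv2.INTER_CUBIC))
```

```text
22.2 [ 0.4872 -0.2251  0.0328] yaw 0.0827 tilt [0.0003 0.0003] F [ 0.3  0.2 -1.6] w 23.6
22.25 [ 0.4875 -0.225   0.0331] yaw 0.0829 tilt [0.0006 0.0004] F [-1.2 -0.2 -1.3] w 23.2
```

View pics/w20a.png

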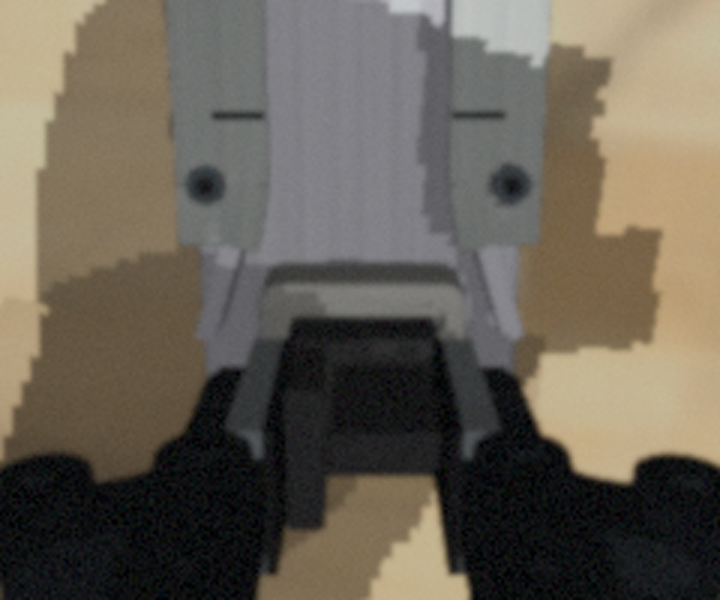

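Call:
send_rows --moves '[0,0,0,-0.0005,0.0006,-0.005,0.8,0,0,0,0,0,0,0.8,0,0,0,0,0,0,0.8]'

```text
time_s: 22.55
tool_pos: [0.4878, -0.2245, 0.0296]
ee_rot: [0.999, 0.042, 0.002, 0.001]
ft_force: [-3.4, 0.4, 13.6]
width: 0.276
```

Run:
```python
from h import *
st();f=snap("w21");st();cv2.imwrite("pics/w21a.png",cv2.resize(f[120:320,200:440],None,fx=3,fy=3,interpolation=cv2.INTER_CUBIC))
```

```text
22.55 [ 0.4878 -0.2245  0.0296] yaw 0.0834 tilt [0.0016 0.0011] F [-3.4  0.4 13.6] w 23.5
22.6 [ 0.4878 -0.2245  0.0296] yaw 0.0834 tilt [0.0016 0.0011] F [-3.5  0.3 15.2] w 23.2
```

View pics/w21a.png

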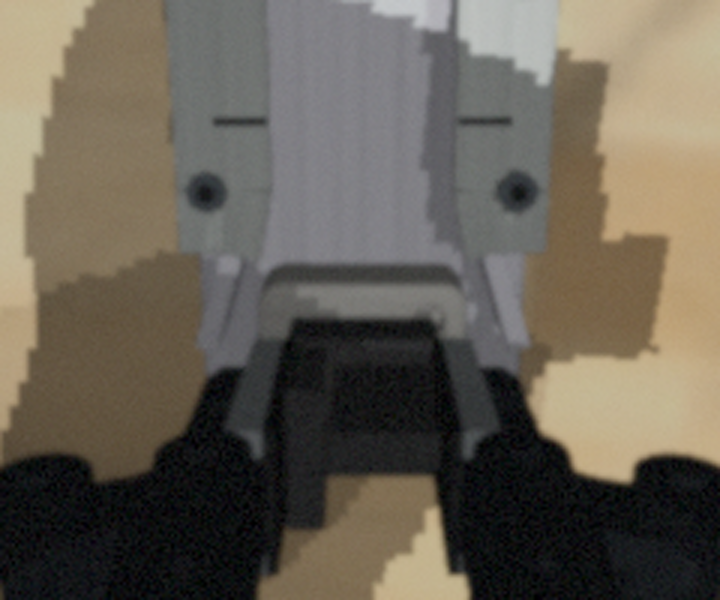

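Run:
```python
from h import *
st();f=snap("s21","side");cv2.imwrite("pics/s21a.png",cv2.resize(f[150:250,250:370],None,fx=6,fy=6,interpolation=cv2.INTER_CUBIC))
```

```text
22.6 [ 0.4878 -0.2245  0.0296] yaw 0.0834 tilt [0.0016 0.0011] F [-3.5  0.3 15.2] w 23.2
```

View pics/s21a.png

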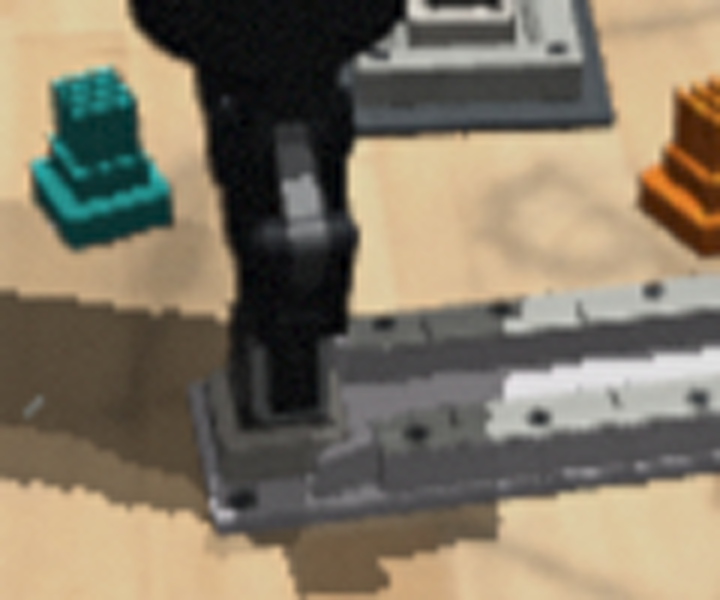

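Call:
send_rows --moves '[0,0,0,0,0,0.001,0.8,0,0,0,0,0,0,0.8]'

```text
time_s: 22.85
tool_pos: [0.4874, -0.224, 0.0296]
ee_rot: [0.999, 0.042, 0.001, 0.001]
ft_force: [-1.7, -0.7, 9.5]
width: 0.272
```

Run:
```python
from h import *
st()
```

```text
22.85 [ 0.4874 -0.224   0.0296] yaw 0.0837 tilt [0.0011 0.0007] F [-1.7 -0.7  9.5] w 23.2
```

Call:
send_rows --moves '[0,0,0,0,0,0.0026,0.8,0,0,0,0,0,0,0.8,0,0,0,0,0,0,0.8]'

```text
time_s: 23.15
tool_pos: [0.4862, -0.2233, 0.0307]
ee_rot: [0.999, 0.042, -0.0, -0.0]
ft_force: [-0.8, 0.6, -1.8]
width: 0.278
```

Run:
```python
from h import *
st()
```

```text
23.15 [ 0.4862 -0.2233  0.0307] yaw 0.0839 tilt [-0.0002 -0.0001] F [-0.8  0.6 -1.8] w 23.6
```

Call:
send_rows --moves '[0,0,0,0.006,-0.0003,0,0.8,0,0,0,0.0125,0.001,0,0.8,0,0,0,0.0145,0.0012,0,0.8,0,0,0,0.0145,0.0012,0,0.8,0,0,0,0.0145,0.0012,0,0.8,0,0,0,0.0145,0.0012,0,0.8,0,0,0,0.0125,0.0011,0,0.8,0,0,0,0.006,0.0006,0,0.8,0,0,0,0,0,0,0.8,0,0,0,0,0,0,0.8]'

```text
time_s: 24.15
tool_pos: [0.5809, -0.2163, 0.0306]
ee_rot: [0.999, 0.042, -0.0, -0.0]
ft_force: [-0.0, -0.2, -1.4]
width: 0.271
```

Run:
```python
from h import *
st();f=snap("w22");st();cv2.imwrite("pics/w22a.png",cv2.resize(f[120:320,200:440],None,fx=3,fy=3,interpolation=cv2.INTER_CUBIC))
```

```text
24.15 [ 0.5809 -0.2163  0.0306] yaw 0.0838 tilt [-0.0005 -0.    ] F [-0.  -0.2 -1.4] w 23.0
24.2 [ 0.5807 -0.2165  0.0307] yaw 0.0834 tilt [-0.0004  0.    ] F [-0.7 -0.5 -1.4] w 23.4
```

View pics/w22a.png

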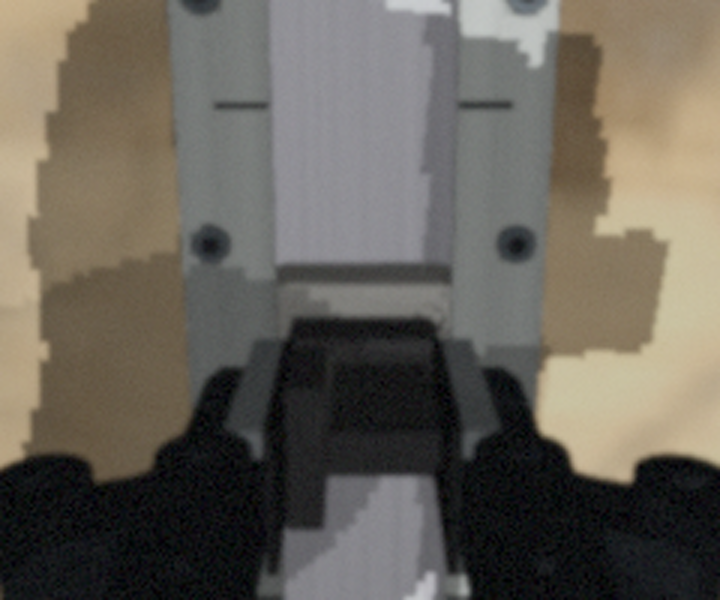

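Run:
```python
from h import *
g=lambda a:np.array(a,float)/3+[200,120]-.33
def m(n,line,edge,zb,zh,he):
    p=np.load(n+".npy",allow_pickle=True).item()
    d=np.array([np.cos(.0835),np.sin(.0835)])
    A=ray(p,g(line),.0255)[:,:2]@d; B=ray(p,g(edge),zb)[:,:2]@d; H=ray(p,g(he),zh)[:,:2]@d
    print(n,"block centre rel. rear line",B.mean()-.013-A.mean(),"holder",H.mean()-.019-A.mean())
m("w9",[[233,123],[485,123]],[[290,321],[433,321]],.034,.022,[[290,283],[440,283]])
m("w22",[[240,104],[487,104]],[[293,321],[433,321]],.035,.023,[[290,284],[440,284]])
```

```text
w9 block centre rel. rear line -0.04420572650419341 holder -0.047537431690887866
w22 block centre rel. rear line -0.048088362590678946 holder -0.05144953265126784
```

Call:
send_rows --moves '[0,0,0,0.0036,0.0003,0,0.8,0,0,0,0,0,0,0.8,0,0,0,0,0,-0.001,0.8,0,0,0,0,0,0,0.8]'

```text
time_s: 24.6
tool_pos: [0.5848, -0.216, 0.0298]
ee_rot: [0.999, 0.042, -0.0, -0.0]
ft_force: [0.6, -0.2, -1.2]
width: 0.274
```

Run:
```python
from h import *
st();f=snap("w23");st();cv2.imwrite("pics/w23a.png",cv2.resize(f[120:320,200:440],None,fx=3,fy=3,interpolation=cv2.INTER_CUBIC))
```

```text
24.6 [ 0.5848 -0.216   0.0298] yaw 0.0837 tilt [-0.0001 -0.    ] F [ 0.6 -0.2 -1.2] w 23.2
24.65 [ 0.5848 -0.216   0.0298] yaw 0.0837 tilt [-0.0001 -0.    ] F [ 0.1  0.5 -1.6] w 23.4
```

View pics/w23a.png

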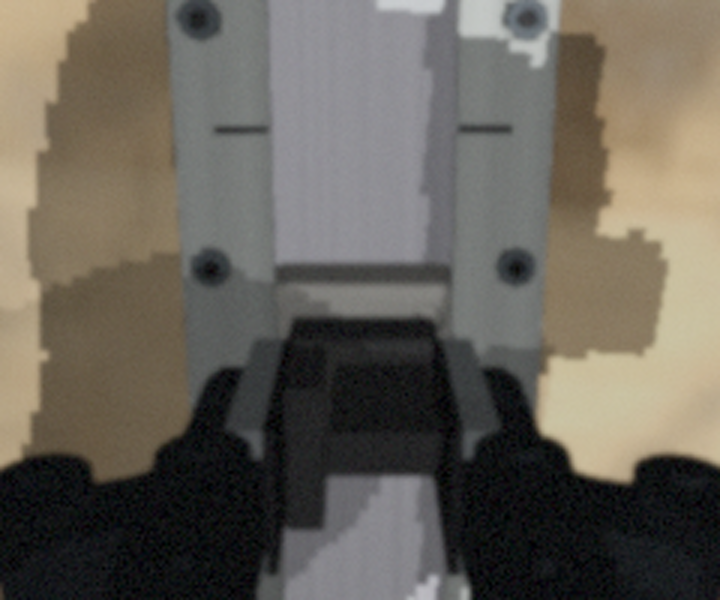

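Run:
```python
from h import *
g=lambda a:np.array(a,float)/3+[200,120]-.33
def m(n,line,edge,zb,zh,he):
    p=np.load(n+".npy",allow_pickle=True).item()
    d=np.array([np.cos(.0835),np.sin(.0835)])
    A=ray(p,g(line),.0255)[:,:2]@d; B=ray(p,g(edge),zb)[:,:2]@d; H=ray(p,g(he),zh)[:,:2]@d
    print(n,B.mean()-.013-A.mean(),"holder",H.mean()-.019-A.mean())
m("w23",[[240,129],[487,129]],[[293,321],[433,321]],.0345,.0225,[[290,284],[440,284]])
```

```text
w23 -0.04389436425224369 holder -0.047262244314122515
```

Call:
send_rows --moves '[0,0,0,-0.0005,0,0,0.8,0,0,0,0,0,0,0.8,0,0,0,0,0,0,0.65,0,0,0,0,0,0,0.5,0,0,0,0,0,0,0.45,0,0,0,0,0,0.02,0.45,0,0,0,0,0,0.03,0.4,0,0,0,0,0,0.025,0.4,0,0,0,0,0,0,0.4,0,0,0,0,0,0,0.4]'

```text
time_s: 25.65
tool_pos: [0.5849, -0.2161, 0.1055]
ee_rot: [0.999, 0.042, 0.001, 0.0]
ft_force: [-0.3, -0.2, -0.6]
width: 0.6
```

Run:
```python
from h import *
st();f=snap("w24");st();cv2.imwrite("pics/w24a.png",cv2.resize(f[100:300,200:440],None,fx=3,fy=3,interpolation=cv2.INTER_CUBIC))
```

```text
25.65 [ 0.5849 -0.2161  0.1055] yaw 0.0838 tilt [0.0007 0.0003] F [-0.3 -0.2 -0.6] w 51.0
25.7 [ 0.5842 -0.2159  0.1045] yaw 0.0839 tilt [-0.0002 -0.    ] F [-0.2 -0.6 -0.1] w 50.8
```

View pics/w24a.png

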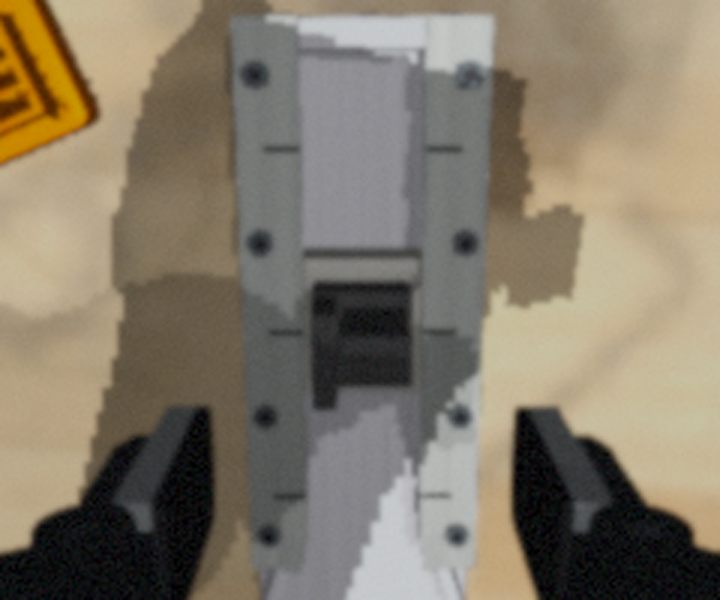

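Run:
```python
from h import *
g=lambda a:np.array(a,float)/3+[200,100]-.33
p=np.load("w24.npy",allow_pickle=True).item()
d=np.array([np.cos(.0835),np.sin(.0835)])
r=lambda uv,z:(ray(p,g(uv),z)[:,:2]@d).mean()
L=[r([[285,148],[443,148]],.0255),r([[287,332],[438,332]],.0255),r([[290,495],[435,495]],.0255)]
print(np.diff(L)); print("block rear/front rel mid line",r([[320,284],[405,284]],.034)-L[1],r([[345,386],[405,386]],.034)-L[1],"holder rear",r([[315,261],[410,261]],.022)-L[1],r([[315,255],[410,255]],.022)-L[1])
```

```text
[-0.0483186  -0.04756576]
block rear/front rel mid line 0.015205337293790144 -0.012059184532312583 holder rear 0.0185107951507979 0.02012715489426986
```

Call:
send_rows --moves '[0,0,0,-0.0067,-0.025,0,0.4,0,0,0,-0.0067,-0.043,0,0.4,0,0,0,-0.0067,-0.045,0,0.4,0,0,0,-0.0067,-0.045,0,0.4,0,0,0,-0.0067,-0.03,0,0.4,0,0,0,0,0,0,0.4,0,0,0,0,0,-0.03,0.4,0,0,0,0,0,0,0.4,0,0,0,0,0,0,0.4]'

```text
time_s: 26.6
tool_pos: [0.5505, -0.4025, 0.0736]
ee_rot: [0.999, 0.042, -0.001, -0.001]
ft_force: [0.5, -0.2, 0.0]
width: 0.602
```

Run:
```python
from h import *
st();f=snap("w25");st();cv2.imwrite("pics/w25a.png",cv2.resize(f[100:300,200:440],None,fx=3,fy=3,interpolation=cv2.INTER_CUBIC))
```

```text
26.6 [ 0.5505 -0.4025  0.0736] yaw 0.0848 tilt [-0.0013 -0.0011] F [ 0.5 -0.2  0. ] w 51.1
26.65 [ 0.5512 -0.4031  0.0748] yaw 0.0849 tilt [-0.0004 -0.0004] F [-0.2  0.5  0.4] w 51.1
```

View pics/w25a.png

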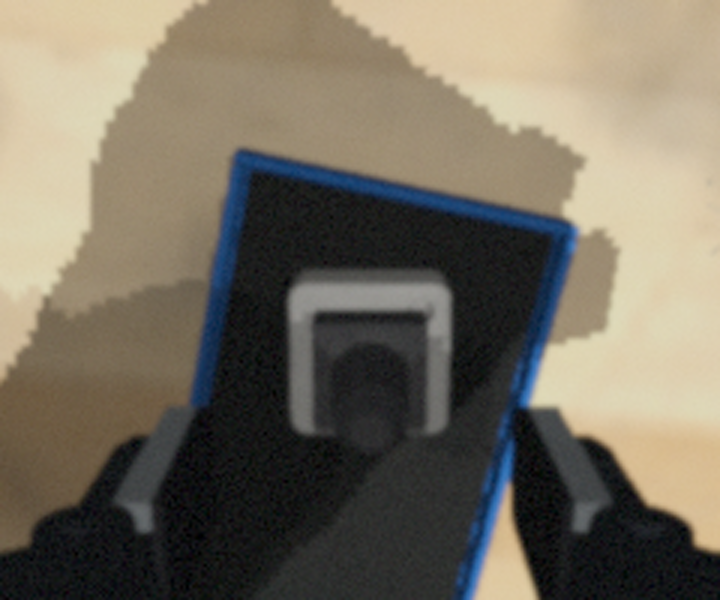

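Call:
send_rows --moves '[0,0,0,0,-0.001,-0.03,0.45,0,0,0,0,0,-0.02,0.45,0,0,0,0,0,0,0.5,0,0,0,0,0,0,0.5]'

```text
time_s: 27.05
tool_pos: [0.5516, -0.4049, 0.0259]
ee_rot: [0.999, 0.042, 0.0, 0.0]
ft_force: [-1.1, -0.7, 1.6]
width: 0.5
```

Run:
```python
from h import *
st()
```

```text
27.05 [ 0.5516 -0.4049  0.0259] yaw 0.0843 tilt [0.0003 0.0002] F [-1.1 -0.7  1.6] w 42.5
```

Call:
send_rows --moves '[0,0,0,-0.001,0,-0.0015,0.55,0,0,0,0,0,0,0.65,0,0,0,0,0,0,0.8,0,0,0,0,0,0,0.8,0,0,0,0,0,0,0.8,0,0,0,0,0,0.013,0.8,0,0,0,0,0,0.03,0.8,0,0,0,0,0,0.02,0.8,0,0,0,0,0,0,0.8,0,0,0,0,0,0,0.8,0,0,0,0,0,0,0.8]'

```text
time_s: 28.15
tool_pos: [0.5493, -0.4045, 0.0853]
ee_rot: [0.999, 0.042, -0.001, -0.001]
ft_force: [-0.6, -1.2, -1.1]
width: 0.275
```

Run:
```python
from h import *
st();f=snap("w26");st();cv2.imwrite("pics/w26a.png",cv2.resize(f[120:320,200:440],None,fx=3,fy=3,interpolation=cv2.INTER_CUBIC))
```

```text
28.15 [ 0.5493 -0.4045  0.0853] yaw 0.0838 tilt [-0.0008 -0.0005] F [-0.6 -1.2 -1.1] w 23.3
28.2 [ 0.5492 -0.4045  0.0851] yaw 0.0839 tilt [-0.0009 -0.0006] F [-0.   0.5 -1.4] w 23.8
```

View pics/w26a.png

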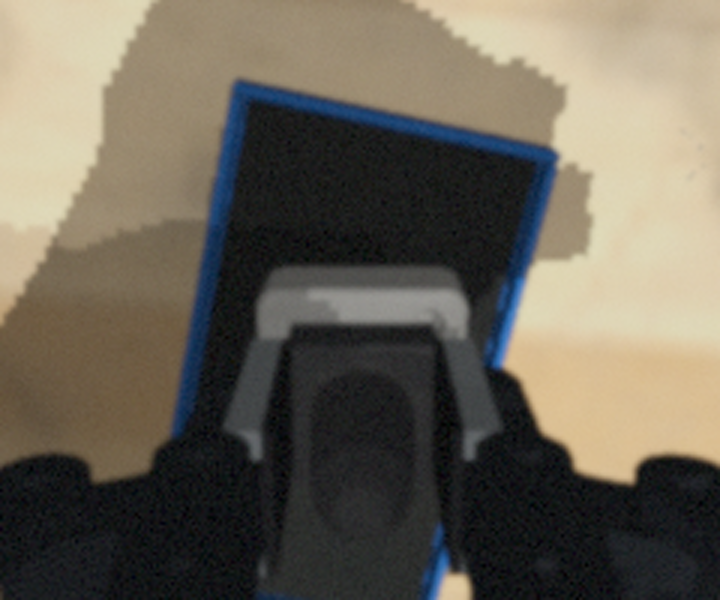

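Call:
send_rows --moves '[0,0,0,-0.0107,0.02,0,0.8,0,0,0,-0.0107,0.035,0,0.8,0,0,0,-0.0107,0.04,0,0.8,0,0,0,-0.0107,0.04,0,0.8,0,0,0,-0.0107,0.03,0,0.8,0,0,0,-0.0107,0.0152,0,0.8,0,0,0,0,0,0,0.8,0,0,0,0,0,-0.03,0.8,0,0,0,0,0,-0.018,0.8,0,0,0,0,0,0,0.8,0,0,0,0,0,0,0.8,0,0,0,0,0,0,0.8]'

```text
time_s: 29.4
tool_pos: [0.4865, -0.2254, 0.0391]
ee_rot: [0.999, 0.042, 0.001, 0.0]
ft_force: [0.9, 0.0, -1.7]
width: 0.278
```

Run:
```python
from h import *
st();f=snap("w27");st();cv2.imwrite("pics/w27a.png",cv2.resize(f[120:320,200:440],None,fx=3,fy=3,interpolation=cv2.INTER_CUBIC))
```

```text
29.4 [ 0.4865 -0.2254  0.0391] yaw 0.0832 tilt [0.0005 0.0003] F [ 0.9  0.  -1.7] w 23.6
29.45 [ 0.4866 -0.2253  0.0393] yaw 0.0834 tilt [0.0007 0.0003] F [ 0.6 -0.3 -1.4] w 23.4
```

View pics/w27a.png

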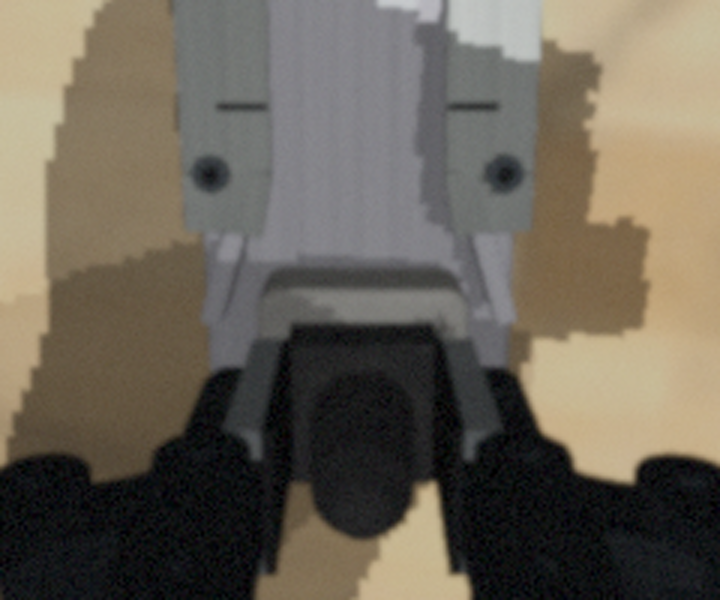

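Call:
send_rows --moves '[0,0,0,0,0.0009,-0.005,0.8,0,0,0,0,0,-0.003,0.8,0,0,0,0,0,0,0.8,0,0,0,0,0,0,0.8]'

```text
time_s: 29.85
tool_pos: [0.4858, -0.2238, 0.0304]
ee_rot: [0.999, 0.042, -0.0, -0.0]
ft_force: [0.2, -1.5, -1.1]
width: 0.283
```

Run:
```python
from h import *
st()
```

```text
29.85 [ 0.4858 -0.2238  0.0304] yaw 0.0838 tilt [-0.0001 -0.    ] F [ 0.2 -1.5 -1.1] w 24.0
```

Free at 30.4 mm; feel for the floor.

Call:
send_rows --moves '[0,0,0,0,-0.0004,-0.0015,0.8,0,0,0,0,0,0,0.8,0,0,0,0,0,0,0.8]'

```text
time_s: 30.15
tool_pos: [0.4858, -0.2243, 0.0289]
ee_rot: [0.999, 0.042, -0.0, 0.0]
ft_force: [-0.4, 0.6, -1.3]
width: 0.279
```

Run:
```python
from h import *
st()
```

```text
30.15 [ 0.4858 -0.2243  0.0289] yaw 0.0838 tilt [-0.  0.] F [-0.4  0.6 -1.3] w 23.7
```

Call:
send_rows --moves '[0,0,0,0,0,-0.001,0.8,0,0,0,0,0,0,0.8,0,0,0,0,0,0,0.8]'

```text
time_s: 30.45
tool_pos: [0.4859, -0.2243, 0.028]
ee_rot: [0.999, 0.042, 0.0, 0.0]
ft_force: [-0.0, 0.3, -0.0]
width: 0.278
```

Run:
```python
from h import *
st()
```

```text
30.45 [ 0.4859 -0.2243  0.028 ] yaw 0.0838 tilt [0.0001 0.0001] F [-0.   0.3 -0. ] w 23.6
```

Call:
send_rows --moves '[0,0,0,0,0,0.0009,0.8,0,0,0,0.0065,0.0005,0,0.8,0,0,0,0.012,0.001,0,0.8,0,0,0,0.012,0.001,0,0.8,0,0,0,0.012,0.001,0,0.8,0,0,0,0.0065,0.0005,0,0.8,0,0,0,0,0,0,0.8,0,0,0,0,0,0,0.8]'

```text
time_s: 31.25
tool_pos: [0.5345, -0.2202, 0.0285]
ee_rot: [0.999, 0.042, -0.0, -0.0]
ft_force: [-0.7, -0.3, -2.1]
width: 0.28
```

Run:
```python
from h import *
st();f=snap("w28");st();cv2.imwrite("pics/w28a.png",cv2.resize(f[120:320,200:440],None,fx=3,fy=3,interpolation=cv2.INTER_CUBIC))
```

```text
31.25 [ 0.5345 -0.2202  0.0285] yaw 0.084 tilt [-0.0004 -0.0001] F [-0.7 -0.3 -2.1] w 23.8
31.3 [ 0.5342 -0.2203  0.0286] yaw 0.0837 tilt [-0.0005 -0.    ] F [-0.1 -0.4 -1.7] w 23.2
```

View pics/w28a.png

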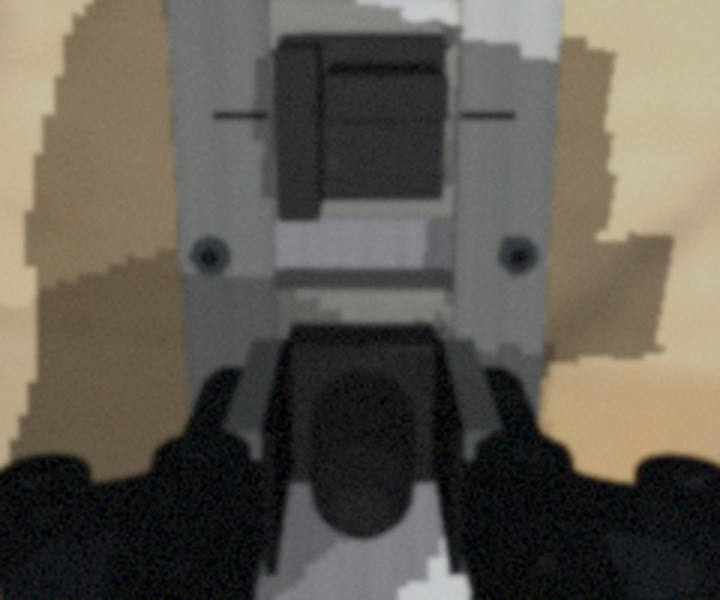

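Run:
```python
from h import *
g=lambda a:np.array(a,float)/3+[200,120]-.33
def m(n,l,b,h,dz):
    p=np.load(n+".npy",allow_pickle=True).item()
    d=np.array([np.cos(.0835),np.sin(.0835)])
    r=lambda v,z:(ray(p,g([[300,v],[430,v]]),z)[:,:2]@d).mean()
    A=r(l,.0255);print(n,"rel mid line block",r(b,.034+dz)-.013-A,"holder",r(h,.022+dz)-.019-A)
m("w5",125,327,291,0);m("w28",116,326,289,.001)
```

```text
w5 rel mid line block -0.045124819831381724 holder -0.04884984113647994
w28 rel mid line block -0.04643789550101263 holder -0.0499526237707727
```

Call:
send_rows --moves '[0,0,0,0.0015,0.0001,0,0.8,0,0,0,0,0,-0.0008,0.8,0,0,0,0,0,0,0.8,0,0,0,0,0,0,0.65,0,0,0,0,0,0,0.5,0,0,0,0,0,0,0.45,0,0,0,0,0,0.02,0.45,0,0,0,0,0,0.03,0.4,0,0,0,0,0,0.03,0.4,0,0,0,0,0,0,0.4,0,0,0,0,0,0,0.4]'

```text
time_s: 32.4
tool_pos: [0.5367, -0.2203, 0.1088]
ee_rot: [0.999, 0.042, 0.001, 0.0]
ft_force: [0.2, -0.1, -0.3]
width: 0.602
```

Run:
```python
from h import *
st();f=snap("w29");st();cv2.imwrite("pics/w29a.png",cv2.resize(f[80:280,200:440],None,fx=3,fy=3,interpolation=cv2.INTER_CUBIC))
```

```text
32.4 [ 0.5367 -0.2203  0.1088] yaw 0.0838 tilt [0.0008 0.0004] F [ 0.2 -0.1 -0.3] w 51.2
32.45 [ 0.536  -0.2202  0.1078] yaw 0.0838 tilt [-0.0001  0.    ] F [ 0.2 -0.4 -0.5] w 51.2
```

View pics/w29a.png

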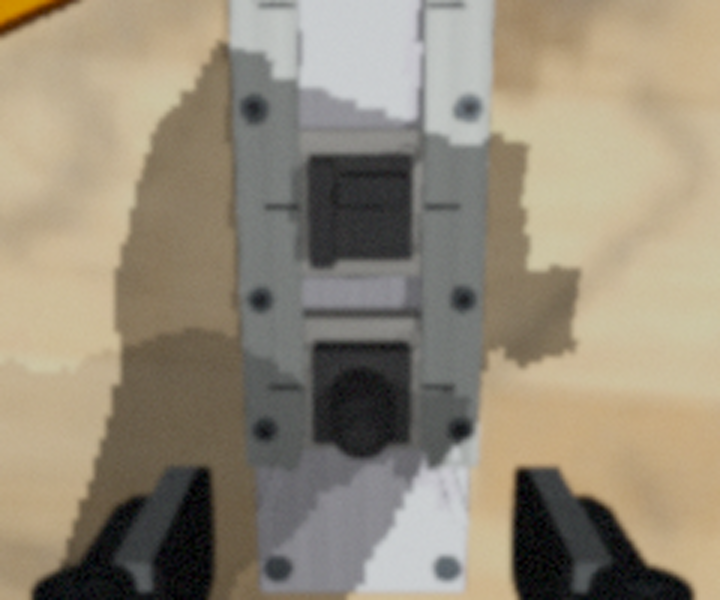

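Call:
send_rows --moves '[0,0,0,0,0,0.04,0.4,0,0,0,-0.02,-0.02,0.04,0.4,0,0,0,-0.035,-0.03,0.02,0.4,0,0,0,-0.035,-0.035,0.01,0.4,0,0,0,-0.035,-0.035,0,0.4,0,0,0,-0.035,-0.035,0,0.4,0,0,0,-0.035,-0.035,0,0.4,0,0,0,-0.025,-0.03,0,0.4,0,0,0,-0.01,-0.03,0,0.4,0,0,0,0,-0.02,0,0.4,0,0,0,0,0,0,0.4]'

```text
time_s: 33.55
tool_pos: [0.305, -0.4919, 0.2161]
ee_rot: [0.999, 0.04, -0.001, -0.0]
ft_force: [0.2, -0.7, -0.4]
width: 0.6
```

Run:
```python
from h import *
g=lambda a:np.array(a,float)/3+[200,80]-.33
p=np.load("w29.npy",allow_pickle=True).item();d=np.array([np.cos(.0835),np.sin(.0835)])
r=lambda v,z:(ray(p,g([[300,v],[430,v]]),z)[:,:2]@d).mean()
for n,l,a,b in(("step",207,156,261),("dome",387,345,444)):
    A=r(l,.0255);print(n,r(a,.034)-A,r(b,.034)-A)
st();f=snap("t30","top");s=snap("s30","side")
z=lambda f,c:cv2.resize(f[c[0]:c[1],c[2]:c[3]],None,fx=4,fy=4,interpolation=cv2.INTER_CUBIC)
t0=cv2.imread("pics/top0.png");c=(130,235,310,370)
cv2.imwrite("pics/t30a.png",np.hstack([z(t0,c),z(f,c),z(f,(130,235,215,285))]))
cv2.imwrite("pics/s30a.png",z(s,(120,260,240,420)))
```

```text
step 0.012928221981527432 -0.012579717452989247
dome 0.013724998018719736 -0.013127055770323803
33.55 [ 0.305  -0.4919  0.2161] yaw 0.08 tilt [-0.001  -0.0004] F [ 0.2 -0.7 -0.4] w 51.0
```

View pics/t30a.png

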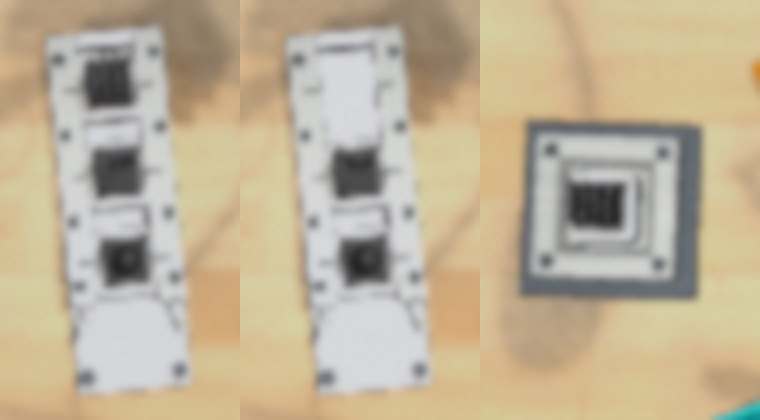

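View pics/s30a.png

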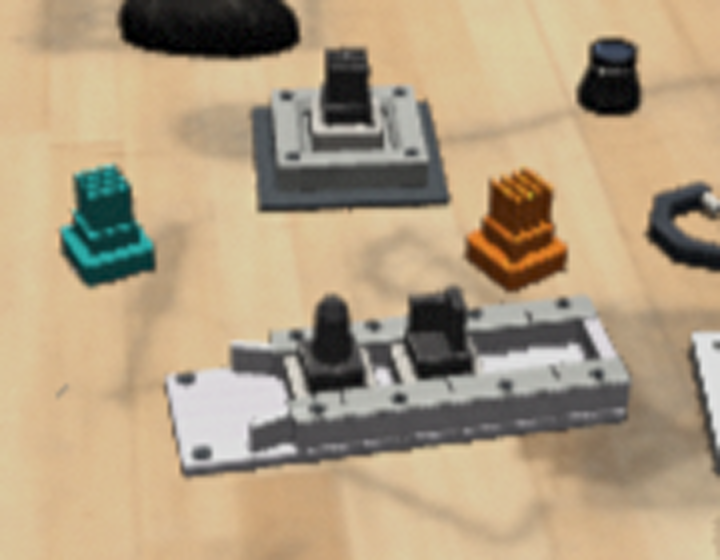

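```bash
python3 -c "
from rig import robot
print(robot.job_done())"
```

```text
the job is handed in; nothing more can be done
None
```

The job is finished and handed in at about 34 s of the 112 s allowed. I slid the dome and then the step electrode out of the rail and stood both in the blue tray. I then brought out the dark finned electrode and seated it in the nest. After that I slid the step back to the middle station and the dome back to the front one, leaving the rear station empty.

**Finned electrode:** the nest floor was felt at the expected height, with the tool tip at 34 mm and about 10 N upward. The wrist and side views show it square and low in the pocket.

**Returned electrodes:** in the last wrist picture the step and the dome are centred on their station lines to about 0.3 mm. The top view looks the same as at the start for both stations.

**What disagreed or went less cleanly:**
- The wrist camera placed the rail, tray and nest about 3 mm further out in x than the top camera did. I used the wrist values.
- When I set the step back on the apron it met the floor about 2 mm sooner than expected, at about 15 N. I raised it before sliding it in.
- An earlier wrist view put the step's block up to 1.6 mm off its line. The later view and the holder edge did not bear that out.

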